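Tighten the tablet holder's swivel screw with a hex key

TASK

The swivel of the tablet holder has worked loose. Take the T-handled hex key out of its wooden stand, seat it fully home in the recessed socket screw on top of the swivel hub, feeling gently for the flats and never forcing it down so hard that the screw's spring washers bottom out, and only then turn the screw clockwise until it stops. Leave the key standing fully home in the tight screw, and do not disturb the mug, the ink bottle or the eraser.

Things in the scene. Friction and masses are not known exactly. Their poses are not given: they have to be found in the camera images.
- key_grip (a point): Centre of the hex key's handle: a black T bar 70 mm long (key's x), 24 mm thick (key's y: grasp across this), 30 mm high. Below it hangs a dark steel hexagonal shank, 17 mm across flats, two flats facing the key's +y and -y. Key's z is up, from tip to handle. 110 g, 109 mm long: this point is 94 mm above the tip, the handle's underside 79 mm, and a 22 mm wide collar reaches down to 71 mm.
- key_tip (a point): End of the key's shank, on its axis. The last 7 mm are a round cone, 9 mm wide at the very end, 16.8 mm where the hexagon (19.6 mm across corners) begins.
- key_stand: Fixed wooden block 60 x 60 x 40 mm; origin at the centre of its underside, z up. The key starts upright in the round hole in its top, 21.5 mm wide and 30 mm deep; the key's tip stands 10 mm above the desk.
- tablet_holder: Fixed holder: round grey foot (132 mm, 12 mm high), on it an aluminium swivel hub 60 mm wide, top 72 mm above the desk, with a round recess 32 mm wide and 12 mm deep in which the screw sits. Origin under the hub's centre, on the desk; z up. An arm at 53 mm height runs along its x axis to a leaning tablet, 0.29 m high, 0.16 m from the screw.
- socket_mouth (a point): Centre of the screw's hexagonal socket's mouth, on the screw's axis, 60 mm above the desk (a fixed point). 18.2 mm across flats, 20 mm deep. The ANGLE of its flats is NOT measured: feel or see it. The key enters within about 8 degrees of 6 angles, 60 degrees apart. Off angle its cone goes 7 mm in and its corners rest on the screw; turned under a light push it then drops 13 mm.
- socket_floor (a point): Centre of the floor of the screw's socket while nothing presses on the screw, 20 mm below the mouth; a key that is fully home has its tip on it. Fixed point of the holder: it does not sink with the screw.
- screw_press (a joint): How far the screw is pushed down against its spring washers, in m: 0 at rest, 2 N for each mm, solid at 0.006. Pressed beyond 0.005 (10 N) counts as forced.
- screw (a joint): Turn of the screw, in rad, clockwise (seen from above) positive. It starts loose at 0 to 0.25 and stops, tight, at 0.75. It turns with a friction of about 0.14 N m and stays where it is left.
- mug: White mug, 84 mm wide and 91 mm high; origin at the centre of its underside. A bystander: leave alone.
- ink_bottle: Square ink bottle, 49 x 48 x 58 mm; origin at the centre of its underside. A bystander: leave alone.
- eraser: Eraser, 21 x 52 x 12 mm; origin at the centre of its underside. A bystander: leave alone.
Not all that is in view belongs to the job. What is shaped like the part that bears key_grip but turquoise is not meant.

How it is judged:
On the way, in this order (a step that is already met when the one before it is completed fails the run):
1. the key is fully home in the socket while the screw is still loose (z of key_tip in the frame of socket_floor below 0.0025 m and horizontal distance between key_tip and socket_floor below 0.003 m and angle between key_tip's own z axis and vertical below 0.12 rad and value of joint screw below 0.4 rad and value of joint screw_press below 0.004 m), for 0.2 s.
2. the screw is turned clockwise to its stop (value of joint screw above 0.67 rad), for 0.2 s.
At the end, for the whole second after the job is handed in: The screw is at its clockwise stop (within 0.08 rad), and the key, let go, stands in it upright (within 0.15 rad) with its tip within 3.5 mm of the socket's floor (value of joint screw above 0.67 rad and z of key_tip in the frame of socket_floor below 0.0035 m and horizontal distance between key_tip and socket_floor below 0.003 m and angle between key_tip's own z axis and vertical below 0.15 rad and value of joint screw_press below 0.002 m); the robot touches nothing.
It fails at once if the screw is forced down more than 5 mm (10 N) on its spring washers (value of joint screw_press above 0.005 m).
It fails at once if the screw is turned (beyond 0.4 rad) with the key not fully home (tip more than 4 mm off the floor) (value of joint screw above 0.4 rad and z of key_tip in the frame of socket_floor above 0.004 m).
It fails at once if a bystander is shifted by more than 25 mm (distance of any of mug, ink_bottle, eraser from where it was at the start of the episode above 0.025 m).
It also fails if it takes over 58 s, if anything falls off the work surface, if the arm or the gripper's body presses on something with over 40 N, if the wrist force passes 120 N, or if a joint passes its speed limit or range.

ROBOT

A 6-joint arm with a two-finger parallel gripper is mounted at the origin on the work surface; the furniture and walls round the work are solid. World frame = base frame: x ahead of the robot, y to its left, z up, the work surface at z = 0. Lengths are in m, angles in rad, forces in N, time in s.
With the tool pointing down it reaches from about 0.35 to 0.875 m from the base axis. Payload 15.5 kg.
Tool frame: the origin (TCP) lies at the very end of the fingers, on their centre line; the grasp point (between the pads) lies 19 mm behind it (bot.hold_point_z is the distance from the TCP to the grasp point, in m); x points along the fingers, z is the direction in which the jaws open and shut, and the axes are right-handed (so a half turn about x gives the same grasp; the last joint's range is limited). The gripper opens to 85 mm and grips with 20 to 120 N. Pads are 22 mm wide; open, the fingers measure 114 mm over their backs; the gripper's body (76 mm by 85 mm) begins 54 mm behind the grasp point. The pads swing forward as they close: fully open they stand 13 mm farther back than shut.
Start: joints at [1.054, 0.494, 1.345, -0, 1.302, -0.096], TCP at [0.256, 0.57, 0.231] pointing down, gripper open.
Joint ranges: [-2.91, 2.91], [-0.82, 2.16], [0.22, 2.67], [-1.22, 4.37], [0.12, 2.79], [-3.08, 3.08]. Speed limits (rad/s): [1.89, 1.89, 2.57, 3.01, 3.01, 3.01].

INTERFACE

Orientations are given as a unit quaternion [x, y, z, w].
In Python, from workcell import telemetry, snapshot, get_calibration, ticket, bot gives the robot as it stands.
- The arm moves only by the tool move_arm, never from a script. Its argument "moves" is a list of rows, each an object with "dr": the turn, a rotation vector about the tool's x, y, z in degrees, a list of three; "slide": the shift along the tool's x, y, z in cm, a list of three; "gripper": the finger opening in cm, from 0 to 8.54. In form: [{"dr": [wx, wy, wz], "slide": [tx, ty, tz], "gripper": gripper}, ...]. A call has 1 to 12 rows; each row shifts and turns the commanded pose from where the row before left it, along the tool's axes as they then stand; what a row does not reach is not made up. A row lasts 1/10 s, in which the tool goes at most 50 mm and 8.59 degrees, less where a joint would pass 70% of its speed; a pose out of reach is approached as far as the arm can. A call with a gripper value outside its range is refused whole. The fingers move at their own pace and stop on an object; "grip_force" is the grip in N (left out, the last holds). Time passes only in rows, so rows that do not move let the fingers close. It gives the time, the measured TCP pose, the force and the opening at its end, in the units of the state.
- telemetry.get_obs(): the state, without advancing time (a new reading comes with each control period).
- snapshot(name): name is "side" or "top" or "wrist"; returns (picture, depth): 480x640x3 uint8, red, green, blue; 480x640 float32, m along the optical axis (not along the pixel's ray), 0 where there is no reading.
- get_calibration(name): a dict with "fx", "fy", "cx", "cy" (pixels), "origin" and "orientation" of the camera in the world. Camera axes: x right, y down, z forward; pixel columns grow to the right and rows downward; lengths in m; the calibration is good to about 2 mm. The wrist camera is an equidistant fisheye: a pixel r from the principal point sees the ray r / f radians off the axis. A picture is of the moment at which its call begins: read the wrist's pose just before it. get_calibration takes no time and is no camera call; for the wrist camera it gives the pose at the moment of the call.
- ticket.sign_off(): hands the job in, once; it reports no verdict.
The state is a dict: "t": time; "q": joint angles; "joint_vel": joint speeds; "joint_efforts": joint torques, N m; "eef_pos": TCP position; "ee_rot": TCP orientation; "force": force on the tool from outside, world axes, zero at the start; "moment": the same for the moment, N m; "gripper_width": finger opening in m.
Only numpy, scipy, OpenCV 4.12 (cv2) and the standard library are available. Lean on these libraries where they do the work, as an engineer would, in place of code of your own. Each camera call takes 0.05 s, during which the arm holds its last target.

## Working session

There is one attempt and no reset: what is moved stays moved. The work goes in short steps, Python scripts to look and compute and a tool call to move; the robot and the scene stay as the last step left them, time stands still between calls to the robot, and variables do not carry over. Pictures are saved under pics/ and viewed, and the job is handed in when it is done.

Besides the shell and the picture viewer there is one more tool, called after ">>>" in YAML: its name, and indented under it one key for each argument. move_arm: Moves the arm, as the interface text tells. Its arguments: {"type":"object","properties":{"moves":{"type":"array","items":{"type":"object","properties":{"dr":{"type":"array","items":{"type":"number"}},"slide":{"type":"array","items":{"type":"number"}},"gripper":{"type":"number"}}}},"grip_force":{"type":"number"}},"required":["moves"]}

```bash
mkdir -p pics; ls; python3 - <<'E'
from workcell import telemetry, snapshot, get_calibration, bot
import cv2,numpy as np
print(telemetry.get_obs()); print(bot.hold_point_z)
for n in("side","top","wrist"):
    c=get_calibration(n);print(n,c)
    p,d=snapshot(n);cv2.imwrite(f"pics/{n}0.png",p[:,:,::-1]);np.save(f"pics/{n}0.npy",d)
E
```

```text
pics
{'t': 0.0, 'q': array([ 1.05350751e+00,  4.94192555e-01,  1.34613573e+00,  2.24716866e-05,
        1.30248657e+00, -9.54891871e-02]), 'joint_vel': array([-6.60364305e-04, -9.14599740e-05,  2.35678712e-03, -9.31864801e-04,
        1.69866915e-03,  6.99921664e-04]), 'joint_efforts': array([-3.70909605e-03, -8.82150507e+01, -3.83865345e+01, -3.25328592e-04,
        1.00450334e-02,  8.41588235e-05]), 'eef_pos': array([0.25568355, 0.56991597, 0.23069286]), 'ee_rot': array([-0.38444206,  0.59397945,  0.38405733,  0.59320543]), 'force': array([0.21261968, 0.54795104, 0.06844708]), 'moment': array([ 0.00842335, -0.05527246,  0.0041446 ]), 'gripper_width': 0.08527260838692818}
0.0187
side {'fx': 575.5150754596929, 'fy': 575.5150754596929, 'cx': 318.2014904073962, 'cy': 249.3645606096408, 'origin': array([ 0.16368975, -0.57132178,  0.60777303]), 'orientation': array([ 0.85743861, -0.19760567,  0.11368438, -0.46133164])}
top {'fx': 539.1630732313624, 'fy': 539.1630732313624, 'cx': 320.8675914337165, 'cy': 234.89085059279222, 'origin': array([0.37692159, 0.12943213, 0.94389905]), 'orientation': array([ 0.71121969, -0.6979942 ,  0.06715123, -0.04961209])}
wrist {'fx': 371.64829954431775, 'fy': 371.64829954431775, 'cx': 319.2176157703512, 'cy': 245.9317469496238, 'origin': array([0.19131929, 0.5988508 , 0.37359225]), 'orientation': array([0.83117685, 0.53824024, 0.07493948, 0.11758641])}
```

View pics/side0.png

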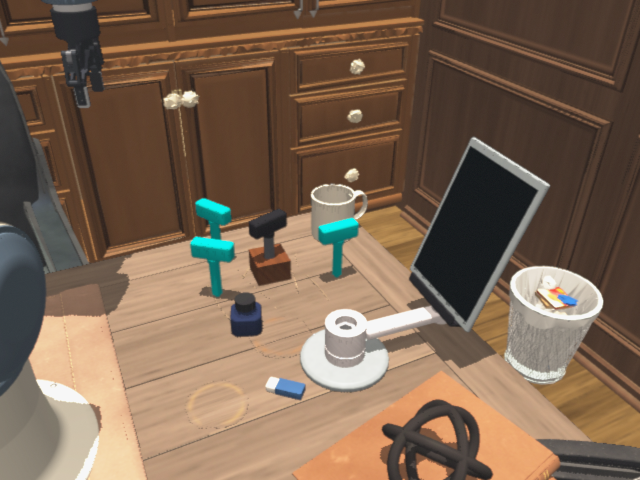

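View pics/top0.png

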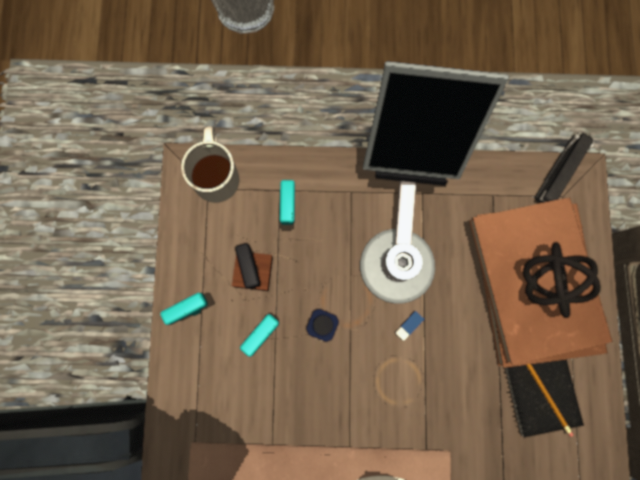

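View pics/wrist0.png

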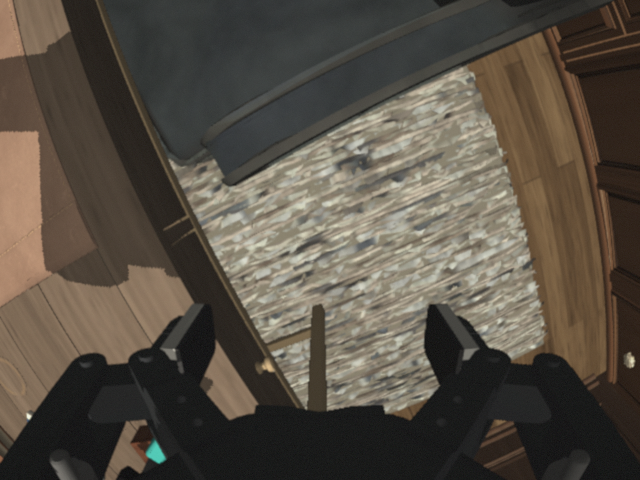

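```bash
cat > h.py <<'E'
from workcell import telemetry, snapshot, get_calibration, bot
import cv2,numpy as np
from scipy.spatial.transform import Rotation as R
def cloud(c,d,fish=False):
    v,u=np.mgrid[:d.shape[0],:d.shape[1]].astype(float)
    x=(u-c['cx'])/c['fx'];y=(v-c['cy'])/c['fy']
    if fish:
        r=np.hypot(x,y);k=np.where(r>1e-9,np.tan(np.minimum(r,1.5))/np.maximum(r,1e-9),1);x=x*k;y=y*k
    P=np.stack([x*d,y*d,d],-1)
    return P@R.from_quat(c['orientation']).as_matrix().T+c['origin']
E
python3 - <<'E'
from h import *
for n in("top","side"):
    c=get_calibration(n);p=cv2.imread(f"pics/{n}0.png");d=np.load(f"pics/{n}0.npy");P=cloud(c,d)
    W=P
    def rep(name,m):
        Q=W[m];print(n,name,m.sum(),np.median(Q,0).round(4),Q.min(0).round(3),Q.max(0).round(3));return Q
    ok=d>0
    desk=ok&(abs(W[...,2])<.02)&(W[...,0]>.4)&(W[...,0]<.6)&(abs(W[...,1])<.2)
    rep("desk",desk)
    box=lambda x0,x1,y0,y1,z0,z1: ok&(W[...,0]>x0)&(W[...,0]<x1)&(W[...,1]>y0)&(W[...,1]<y1)&(W[...,2]>z0)&(W[...,2]<z1)
    v,u=(265,247) if n=="top" else (222,268)
    print(W[v,u]); a=W[v,u]
    m=box(a[0]-.06,a[0]+.06,a[1]-.06,a[1]+.06,.108,.13)&(p.max(-1)<90)
    Q=rep("handle",m)
    r=cv2.minAreaRect((Q[:,:2]*1000).astype(np.float32));print(r)
    v,u=(250,404) if n=="top" else (318,335)
    a=W[v,u];print(a)
    m=box(a[0]-.07,a[0]+.07,a[1]-.07,a[1]+.07,.062,.08)
    Q=rep("hub",m);
    m=box(a[0]-.09,a[0]+.09,a[1]-.09,a[1]+.09,.008,.017)
    Q=rep("foot",m);print(cv2.minEnclosingCircle((Q[:,:2]*1000).astype(np.float32)))
    im=cv2.resize(p[225:300,365:440] if n=="top" else p[300:375,300:400],None,fx=8,fy=8,interpolation=cv2.INTER_CUBIC)
    cv2.imwrite(f"pics/hub_{n}.png",im[:600,:800])
E
```

```text
top desk 21367 [0.4919 0.0233 0.0008] [ 0.4  -0.2  -0.02] [0.6  0.2  0.02]
[0.4655419  0.22232568 0.11995387]
top handle 690 [0.4652 0.2231 0.1192] [0.432 0.205 0.109] [0.5   0.242 0.124]
((465.8687438964844, 223.95944213867188), (68.53885650634766, 24.03632354736328), 16.996074676513672)
[ 0.50014814 -0.0274615   0.07361407]
top hub 815 [ 0.4822 -0.0261  0.0723] [ 0.453 -0.056  0.062] [0.512 0.003 0.076]
top foot 2817 [ 0.4708 -0.0134  0.0123] [ 0.418 -0.092  0.008] [0.546 0.039 0.017]
((482.98602294921875, -26.362934112548828), 65.4417495727539)
side desk 15813 [ 0.4761 -0.0253  0.0009] [ 0.4   -0.158 -0.004] [0.6  0.2  0.02]
[0.46249112 0.207367   0.11672661]
side handle 454 [0.4638 0.2149 0.1181] [0.432 0.2   0.108] [0.501 0.239 0.122]
((466.407958984375, 220.22271728515625), (70.14102172851562, 25.430883407592773), 16.558746337890625)
[ 0.47415902 -0.01403935  0.07217292]
side hub 975 [ 0.4812 -0.0345  0.0721] [ 0.453 -0.062  0.062] [0.513 0.001 0.075]
side foot 3031 [ 0.4601 -0.0555  0.0125] [ 0.384 -0.097  0.008] [0.549 0.076 0.017]
((456.5941162109375, -0.8250998258590698), 104.78238677978516)
```

```bash
python3 - <<'E'
import cv2
p=cv2.imread("pics/top0.png")[230:300,220:290];cv2.imwrite("pics/key_top.png",cv2.resize(p,None,fx=8,fy=8,interpolation=cv2.INTER_CUBIC))
E
```

```text
(no output)
```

View pics/key_top.png

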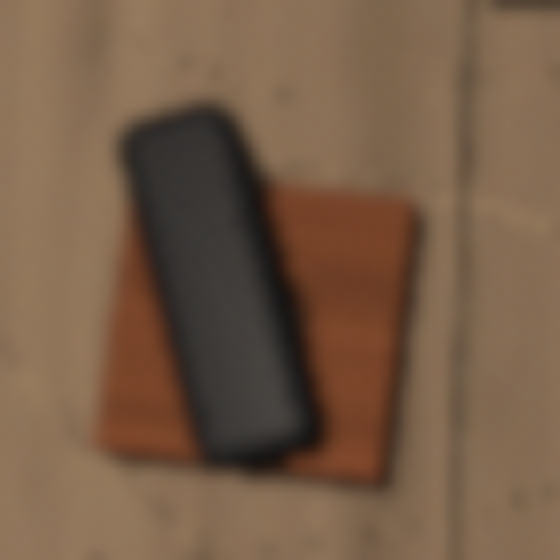

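View pics/hub_top.png

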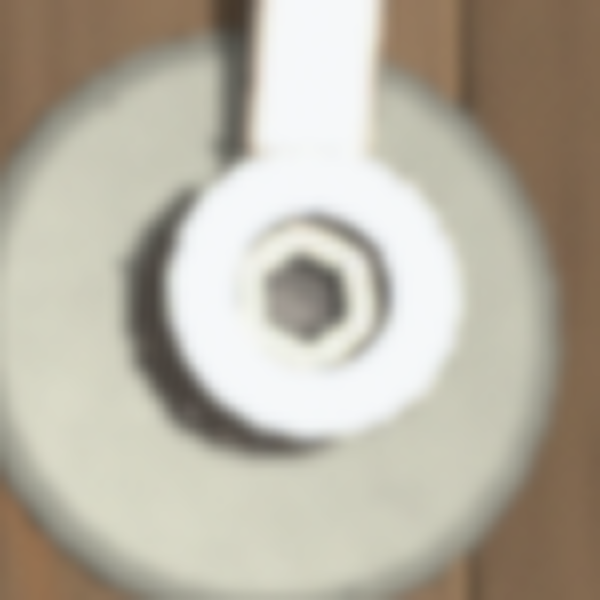

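```bash
cat >> h.py <<'E'
def st():
    o=telemetry.get_obs();M=R.from_quat(o['ee_rot']).as_matrix();return o,o['eef_pos'],M
def plan(target,jaw_deg,):
    """tool x down; tool z along world jaw_deg (mod 180). prints tilt fix, yaw dr about x and slide after"""
    o,p,M=st()
    best=None
    for a in(jaw_deg,jaw_deg+180):
        z=np.array([np.cos(np.radians(a)),np.sin(np.radians(a)),0]);x=np.array([0,0,-1.]);y=np.cross(z,x)
        T=np.stack([x,y,z],1);dr=R.from_matrix(M.T@T).as_rotvec(degrees=True)
        sl=T.T@(np.array(target)-p)*100
        print('jaw',a,'dr',dr.round(2),'slide cm after',sl.round(3), 'q6',o['q'][5].round(3))
def show():
    o,p,M=st();print('t',round(o['t'],2),'p',p.round(4),'jaw',np.degrees(np.arctan2(M[1,2],M[0,2])).round(2),'tilt',np.degrees(np.arccos(-M[2,0])).round(2),'F',o['force'].round(2),'Mo',o['moment'].round(3),'w',o['gripper_width'].round(4),'q',o['q'].round(2))
E
python3 - <<'E'
from h import *
show()
c=get_calibration('top');p=cv2.imread("pics/top0.png");d=np.load("pics/top0.npy");W=cloud(c,d)
print("cyan");cy=(p[...,0]>150)&(p[...,2]<100)
n,l,s,ce=cv2.connectedComponentsWithStats(cy.astype(np.uint8))
for i in range(1,n):
    if s[i,4]>50:
        Q=W[l==i];print(ce[i],np.median(Q,0).round(3),Q.max(0).round(3))
print("handle top px",W[245:290,235:262][::8,::6,2].round(3))
m=(W[...,2]>.11)&(W[...,2]<.128)&(abs(W[...,0]-.4655)<.06)&(abs(W[...,1]-.223)<.04)&(p.max(-1)<100)
# undistort: pixel blob of handle, intersect with z=.119
vv,uu=np.nonzero(m);print(cv2.minAreaRect(np.stack([uu,vv],1).astype(np.float32)))
def ray(u,v,z):
    r=R.from_quat(c['orientation']).apply([(u-c['cx'])/c['fx'],(v-c['cy'])/c['fy'],1]);return c['origin']+r*(z-c['origin'][2])/r[2]
# stand block center, handle crop corners(8x) : top face of handle
A=[(220+a/8-.5,230+b/8-.5) for a,b in[(130,145),(215,105),(315,425),(222,455)]]
H=np.array([ray(*a,.119) for a in A]);print(H.round(4),H.mean(0),'ang',np.degrees(np.arctan2(*(H[1]-H[2])[[1,0]])),np.degrees(np.arctan2(*(H[0]-H[3])[[1,0]])))
S=np.array([ray(220+a/8,230+b/8,.04) for a,b in[(415,205),(383,480),(105,445)]]);print('stand',S.round(4),(S[0]+S[2])/2)
# hexagon
px=[(365+a/8,225+b/8) for a,b in[(300,250),(345,272),(347,320),(305,343),(266,322),(262,275)]]
X=np.array([ray(*a,.06) for a in px]);cc=X.mean(0);print('sock',X.round(4),cc,np.degrees(np.arctan2(X[:,1]-cc[1],X[:,0]-cc[0])).round(1))
E
```

```text
Traceback (most recent call last):
  File "h.py", line 23, in show
    o,p,M=st();print('t',round(o['t'],2),'p',p.round(4),'jaw',np.degrees(np.arctan2(M[1,2],M[0,2])).round(2),'tilt',np.degrees(np.arccos(-M[2,0])).round(2),'F',o['force'].round(2),'Mo',o['moment'].round(3),'w',o['gripper_width'].round(4),'q',o['q'].round(2))
                                                                                                                                                                                                                  ^^^^^^^^^^^^^^^^^^^^^^^^
AttributeError: 'float' object has no attribute 'round'
```

```bash
sed -i "s/o\['gripper_width'\].round(4)/round(o['gripper_width'],4)/" h.py
python3 - <<'E'
from h import *
show()
c=get_calibration('top');p=cv2.imread("pics/top0.png");d=np.load("pics/top0.npy");W=cloud(c,d)
print("cyan");cy=(p[...,0]>150)&(p[...,2]<100)
n,l,s,ce=cv2.connectedComponentsWithStats(cy.astype(np.uint8))
for i in range(1,n):
    if s[i,4]>50:
        Q=W[l==i];print(ce[i],np.median(Q,0).round(3),Q.max(0).round(3))
def ray(u,v,z):
    r=R.from_quat(c['orientation']).apply([(u-c['cx'])/c['fx'],(v-c['cy'])/c['fy'],1]);return c['origin']+r*(z-c['origin'][2])/r[2]
A=[(220+a/8-.5,230+b/8-.5) for a,b in[(130,145),(215,105),(315,425),(222,455)]]
H=np.array([ray(*a,.119) for a in A]);print(H.round(4),H.mean(0),'ang',np.degrees(np.arctan2(*(H[1]-H[2])[[1,0]])),np.degrees(np.arctan2(*(H[0]-H[3])[[1,0]])))
S=np.array([ray(220+a/8-.5,230+b/8-.5,.04) for a,b in[(415,205),(383,480),(105,445)]]);print('stand',S.round(4),(S[0]+S[2])/2)
px=[(365+a/8-.5,225+b/8-.5) for a,b in[(300,250),(345,272),(347,320),(305,343),(266,322),(262,275)]]
X=np.array([ray(*a,.06) for a in px]);cc=X.mean(0);print('sock',X.round(4),cc,np.degrees(np.arctan2(X[:,1]-cc[1],X[:,0]-cc[0])).round(1))
plan([.4655,.2225,.25],107)
E
```

```text
t 0.15 p [0.2557 0.57   0.2308] jaw 65.83 tilt 0.05 F [-0.04 -0.04  0.39] Mo [-0.037  0.029 -0.025] w 0.0857 q [ 1.05  0.49  1.35 -0.    1.3  -0.1 ]
cyan
[286.91715976 200.29980276] [0.571 0.164 0.11 ] [0.603 0.175 0.944]
[182.17513135 308.26795096] [0.399 0.319 0.11 ] [0.421 0.351 0.944]
[258.62244898 335.29931973] [0.36  0.202 0.11 ] [0.389 0.228 0.944]
[[0.4922 0.2407 0.119 ]
 [0.5003 0.2247 0.119 ]
 [0.439  0.2033 0.119 ]
 [0.433  0.2208 0.119 ]] [0.46611005 0.22240036 0.119     ] ang 19.267175250231872 18.64331117874005
stand [[0.4916 0.191  0.04  ]
 [0.4338 0.1959 0.04  ]
 [0.44   0.2539 0.04  ]] [0.46582265 0.22247742 0.04      ]
sock [[ 0.4924 -0.0265  0.06  ]
 [ 0.488  -0.0358  0.06  ]
 [ 0.478  -0.0361  0.06  ]
 [ 0.473  -0.0274  0.06  ]
 [ 0.4772 -0.0193  0.06  ]
 [ 0.487  -0.0186  0.06  ]] [ 0.48260687 -0.02728585  0.06      ] [   4.6  -57.8 -117.5 -179.5  123.9   63.2]
jaw 107 dr [-4.117e+01 -5.000e-02 -2.000e-02] slide cm after [ -1.916  -9.9   -39.361] q6 -0.095
jaw 287 dr [ 1.3883e+02 -3.0000e-02  6.0000e-02] slide cm after [-1.916  9.9   39.361] q6 -0.095
```

>>> move_arm:
  moves:
    - {"dr": [-8.4,0,0]}
    - {"dr": [-8.4,0,0]}
    - {"dr": [-8.4,0,0]}
    - {"dr": [-8.4,0,0]}
    - {"dr": [-8.4,0,0]}
    - {"dr": [0,0,0]}

```text
schema error: expected keys dr, slide, gripper
```

```bash
python3 -c "
from h import *
show();plan([.466,.2225,.22],107.8)"
```

```text
t 0.15 p [0.2557 0.57   0.2308] jaw 65.83 tilt 0.05 F [-0.04 -0.04  0.39] Mo [-0.037  0.029 -0.025] w 0.0857 q [ 1.05  0.49  1.35 -0.    1.3  -0.1 ]
jaw 107.8 dr [-4.197e+01 -5.000e-02 -2.000e-02] slide cm after [  1.084  -9.397 -39.511] q6 -0.095
jaw 287.8 dr [ 1.3803e+02 -3.0000e-02  6.0000e-02] slide cm after [ 1.084  9.397 39.511] q6 -0.095
```

>>> move_arm:
  moves:
    - {"dr": [-8.4,0,0],"slide": [0,0,0],"gripper": 6}
    - {"dr": [-8.4,0,0],"slide": [0,0,0],"gripper": 6}
    - {"dr": [-8.4,0,0],"slide": [0,0,0],"gripper": 6}
    - {"dr": [-8.4,0,0],"slide": [0,0,0],"gripper": 6}
    - {"dr": [-8.4,0,0],"slide": [0,0,0],"gripper": 6}
    - {"dr": [0,0,0],"slide": [0.1,-0.94,-3.95],"gripper": 6}
    - {"dr": [0,0,0],"slide": [0.1,-0.94,-3.95],"gripper": 6}
    - {"dr": [0,0,0],"slide": [0.1,-0.94,-3.95],"gripper": 6}
    - {"dr": [0,0,0],"slide": [0.1,-0.94,-3.95],"gripper": 6}
    - {"dr": [0,0,0],"slide": [0.1,-0.94,-3.95],"gripper": 6}
    - {"dr": [0,0,0],"slide": [0.1,-0.94,-3.95],"gripper": 6}
    - {"dr": [0,0,0],"slide": [0.1,-0.94,-3.95],"gripper": 6}

```text
t: 1.35
eef_pos: [0.4037, 0.3256, 0.2242]
ee_rot: [-0.571, 0.416, 0.571, 0.416]
force: [0.8, -0.6, 0.8]
gripper_width: 0.0601
```

>>> move_arm:
  moves:
    - {"dr": [0,0,0],"slide": [0.1,-0.94,-3.95],"gripper": 6}
    - {"dr": [0,0,0],"slide": [0.1,-0.94,-3.95],"gripper": 6}
    - {"dr": [0,0,0],"slide": [0.1,-0.94,-3.95],"gripper": 6}
    - {"dr": [0,0,0],"slide": [0,0,0],"gripper": 6}

```text
t: 1.75
eef_pos: [0.4684, 0.2195, 0.2211]
ee_rot: [0.571, -0.418, -0.57, -0.417]
force: [0.6, -0.0, -0.9]
gripper_width: 0.06
```

```bash
python3 -c "
from h import *
show();plan([.466,.2225,.10],107.8)
c=get_calibration('wrist');p,d=snapshot('wrist');cv2.imwrite('pics/w1.png',p[:,:,::-1]);np.save('pics/w1.npy',d);print(c)"
```

```text
t 1.75 p [0.4684 0.2195 0.2211] jaw 107.62 tilt 0.05 F [ 0.58 -0.05 -0.89] Mo [0.039 0.025 0.025] w 0.06 q [ 0.32  0.35  1.62 -0.    1.17 -1.55]
jaw 107.8 dr [-0.18 -0.05  0.01] slide cm after [12.109  0.134  0.353] q6 -1.554
jaw 287.8 dr [1.7982e+02 1.0000e-02 8.0000e-02] slide cm after [12.109 -0.134 -0.353] q6 -1.554
{'fx': 371.64829954431775, 'fy': 371.64829954431775, 'cx': 319.2176157703512, 'cy': 245.9317469496238, 'origin': array([0.4009836 , 0.19851246, 0.3639028 ]), 'orientation': array([0.58458696, 0.79928812, 0.11192085, 0.08288733])}
```

View pics/w1.png

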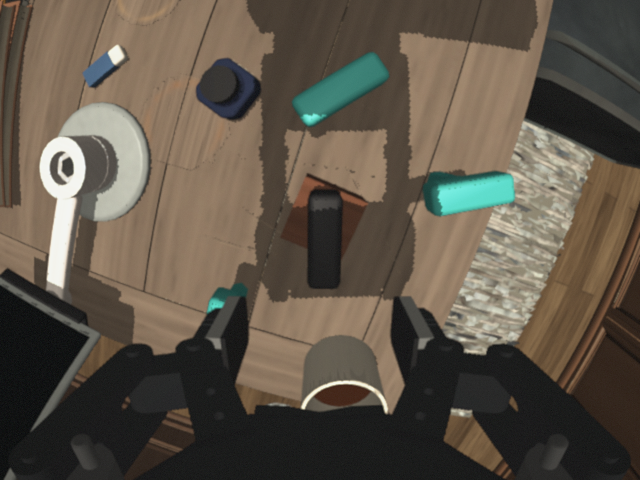

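```bash
python3 -c "
from h import *
show()
p=cv2.imread('pics/w1.png');d=np.load('pics/w1.npy')
c={'fx': 371.648, 'fy': 371.648, 'cx': 319.2176, 'cy': 245.9317, 'origin': np.array([0.4009836 , 0.19851246, 0.3639028 ]), 'orientation': np.array([0.58458696, 0.79928812, 0.11192085, 0.08288733])}
W=cloud(c,d,True)
print(W[250,324],W[100,500])
m=np.zeros(d.shape,bool);m[180:300,295:350]=1
m&=(W[...,2]>.113)&(W[...,2]<.13)
Q=W[m];print(m.sum(),np.median(Q,0),Q.min(0),Q.max(0),cv2.minAreaRect((Q[:,:2]*1000).astype(np.float32)))
plan([.466,.2225,.10],107.8)
"
```

```text
t 1.8 p [0.4673 0.2212 0.2211] jaw 107.64 tilt 0.02 F [-0.21  0.5  -0.81] Mo [0.013 0.037 0.023] w 0.0602 q [ 0.33  0.35  1.62 -0.    1.17 -1.55]
[0.46973761 0.22337739 0.11943647] [2.93320531e-01 3.60764157e-01 2.69701029e-04]
3267 [0.46296903 0.22124984 0.11877578] [0.43023969 0.20189619 0.11302319] [0.50034095 0.24202018 0.12123228] ((465.0756530761719, 222.01052856445312), (68.08904266357422, 23.919755935668945), 17.148122787475586)
jaw 107.8 dr [-0.16 -0.01 -0.01] slide cm after [12.11  0.08  0.16] q6 -1.552
jaw 287.8 dr [ 1.7984e+02 -2.0000e-02  1.0000e-02] slide cm after [12.11 -0.08 -0.16] q6 -1.552
```

>>> move_arm:
  moves:
    - {"dr": [0,0,0],"slide": [2,0.03,0.07],"gripper": 6}
    - {"dr": [0,0,0],"slide": [2,0.03,0.07],"gripper": 6}
    - {"dr": [0,0,0],"slide": [2,0,0],"gripper": 6}
    - {"dr": [0,0,0],"slide": [2,0,0],"gripper": 6}
    - {"dr": [0,0,0],"slide": [2,0,0],"gripper": 6}
    - {"dr": [0,0,0],"slide": [2,0,0],"gripper": 6}
    - {"dr": [0,0,0],"slide": [1,0,0],"gripper": 6}
    - {"dr": [0,0,0],"slide": [0.5,0,0],"gripper": 6}
    - {"dr": [0,0,0],"slide": [0,0,0],"gripper": 6}
    - {"dr": [0,0,0],"slide": [0,0,0],"gripper": 6}

```text
t: 2.8
eef_pos: [0.4656, 0.2244, 0.0869]
ee_rot: [0.572, -0.416, -0.571, -0.417]
force: [0.0, 0.7, 0.6]
gripper_width: 0.0599
```

```bash
python3 -c "
from h import *
show();plan([.4655,.2222,.085],107.8)
p,d=snapshot('wrist');cv2.imwrite('pics/w2.png',p[:,:,::-1]);np.save('pics/w2.npy',d)"
```

```text
t 2.8 p [0.4656 0.2244 0.0869] jaw 107.84 tilt 0.05 F [0.03 0.68 0.59] Mo [-0.05  -0.038 -0.054] w 0.0599 q [ 0.33  0.54  1.77  0.    0.83 -1.55]
jaw 107.8 dr [0.04 0.   0.05] slide cm after [ 0.191  0.076 -0.21 ] q6 -1.549
jaw 287.8 dr [-1.7996e+02 -8.0000e-02  0.0000e+00] slide cm after [ 0.191 -0.076  0.21 ] q6 -1.549
```

View pics/w2.png

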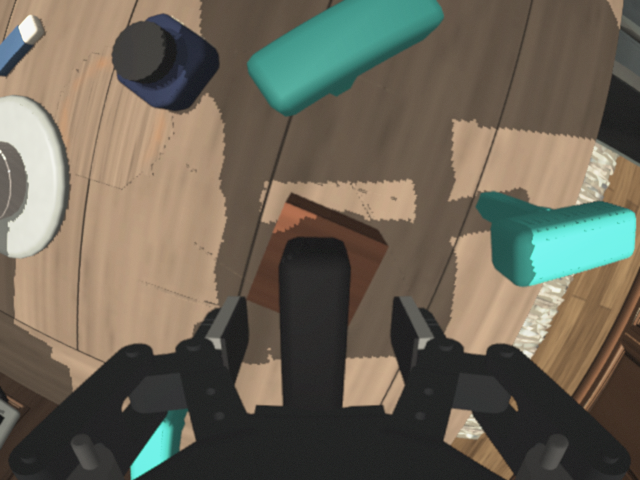

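>>> move_arm:
  moves:
    - {"dr": [0,0,0],"slide": [0.15,0.07,-0.15],"gripper": 6}
    - {"dr": [0,0,0],"slide": [0,0,0],"gripper": 6}
    - {"dr": [0,0,0],"slide": [0,0,0],"gripper": 1.5}
    - {"dr": [0,0,0],"slide": [0,0,0],"gripper": 1.5}
    - {"dr": [0,0,0],"slide": [0,0,0],"gripper": 1.5}
    - {"dr": [0,0,0],"slide": [0,0,0],"gripper": 1.5}
    - {"dr": [0,0,0],"slide": [0,0,0],"gripper": 1.5}
    - {"dr": [0,0,0],"slide": [0,0,0],"gripper": 1.5}
    - {"dr": [0,0,0],"slide": [0,0,0],"gripper": 1.5}
    - {"dr": [0,0,0],"slide": [0,0,0],"gripper": 1.5}
  grip_force: 60

```text
t: 3.85
eef_pos: [0.4652, 0.2225, 0.085]
ee_rot: [0.572, -0.416, -0.571, -0.416]
force: [-0.2, -1.4, 5.8]
gripper_width: 0.0232
```

```bash
python3 -c "
from h import *
show()"
```

```text
t 3.85 p [0.4652 0.2225 0.085 ] jaw 107.84 tilt 0.02 F [-0.21 -1.41  5.82] Mo [-0.328  0.077 -0.064] w 0.0232 q [ 0.33  0.54  1.77 -0.    0.83 -1.55]
```

>>> move_arm:
  moves:
    - {"dr": [0,0,0],"slide": [-0.3,0,0],"gripper": 1.5}
    - {"dr": [0,0,0],"slide": [-0.7,0,0],"gripper": 1.5}
    - {"dr": [0,0,0],"slide": [-1,0,0],"gripper": 1.5}
    - {"dr": [0,0,0],"slide": [-1,0,0],"gripper": 1.5}
    - {"dr": [0,0,0],"slide": [-1,0,0],"gripper": 1.5}
    - {"dr": [0,0,0],"slide": [-1.5,0,0],"gripper": 1.5}
    - {"dr": [0,0,0],"slide": [-2,0,0],"gripper": 1.5}
    - {"dr": [0,0,0],"slide": [-2,0,0],"gripper": 1.5}
    - {"dr": [0,0,0],"slide": [-1,0,0],"gripper": 1.5}
    - {"dr": [0,0,0],"slide": [0,0,0],"gripper": 1.5}
    - {"dr": [0,0,0],"slide": [0,0,0],"gripper": 1.5}

```text
t: 4.95
eef_pos: [0.4649, 0.2224, 0.1894]
ee_rot: [-0.571, 0.417, 0.572, 0.416]
force: [-1.5, 0.3, -1.2]
gripper_width: 0.0232
```

```bash
python3 -c "
from h import *
show();plan([.4826,-.0273,.175],92.8)
for n in ('wrist','side','top'):
  p,d=snapshot(n);cv2.imwrite('pics/%s3.png'%n,p[:,:,::-1]);np.save('pics/%s3.npy'%n,d)"
```

```text
t 4.95 p [0.4649 0.2224 0.1894] jaw 107.83 tilt 0.02 F [-1.51  0.31 -1.21] Mo [0.022 0.033 0.011] w 0.0232 q [ 0.33  0.39  1.67  0.    1.09 -1.55]
jaw 92.8 dr [15.03 -0.   -0.02] slide cm after [  1.444  -0.552 -25.029] q6 -1.552
jaw 272.8 dr [-1.6497e+02  2.0000e-02 -0.0000e+00] slide cm after [ 1.444  0.552 25.029] q6 -1.552
```

View pics/wrist3.png

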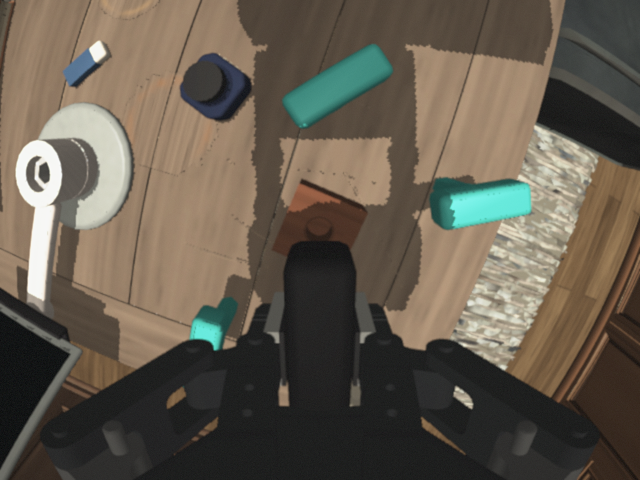

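View pics/side3.png

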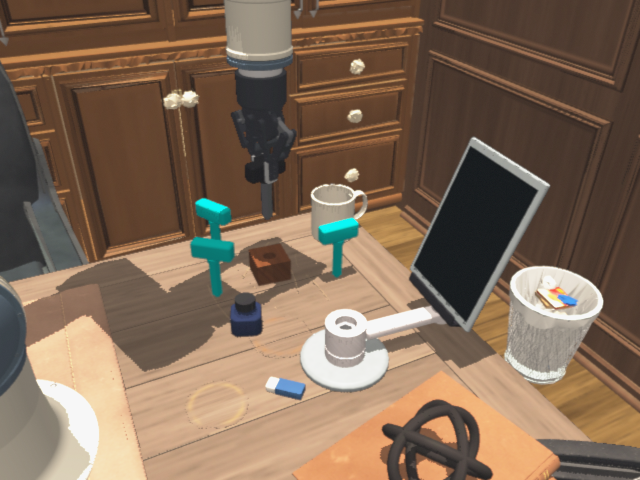

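>>> move_arm:
  moves:
    - {"dr": [7.5,0,0],"slide": [0,0,0],"gripper": 1.5}
    - {"dr": [7.5,0,0],"slide": [0,0,0],"gripper": 1.5}
    - {"dr": [0,0,0],"slide": [0,-0.06,-2.8],"gripper": 1.5}
    - {"dr": [0,0,0],"slide": [0,-0.06,-2.8],"gripper": 1.5}
    - {"dr": [0,0,0],"slide": [0,-0.06,-2.8],"gripper": 1.5}
    - {"dr": [0,0,0],"slide": [0,-0.06,-2.8],"gripper": 1.5}
    - {"dr": [0,0,0],"slide": [0,-0.06,-2.8],"gripper": 1.5}
    - {"dr": [0,0,0],"slide": [0,-0.06,-2.8],"gripper": 1.5}
    - {"dr": [0,0,0],"slide": [0,-0.06,-2.8],"gripper": 1.5}
    - {"dr": [0,0,0],"slide": [0,0,0],"gripper": 1.5}
    - {"dr": [0,0,0],"slide": [0,0,0],"gripper": 1.5}

```text
t: 6.2
eef_pos: [0.4787, 0.0266, 0.1892]
ee_rot: [-0.512, 0.488, 0.512, 0.488]
force: [0.5, 0.2, -0.9]
gripper_width: 0.0232
```

```bash
python3 -c "
from h import *
show();plan([.4826,-.0273,.175],92.8)
import json
for n in ('wrist','side','top'):
  c=get_calibration(n);p,d=snapshot(n);cv2.imwrite('pics/%s4.png'%n,p[:,:,::-1]);np.save('pics/%s4.npy'%n,d)
  np.save('pics/%s4c.npy'%n,c,allow_pickle=True)"
```

```text
t 6.2 p [0.4787 0.0266 0.1892] jaw 92.75 tilt 0.06 F [ 0.52  0.17 -0.92] Mo [-0.015  0.056 -0.021] w 0.0232 q [-0.07  0.34  1.75  0.    1.05 -1.69]
jaw 92.8 dr [-0.05  0.01 -0.06] slide cm after [ 1.424 -0.123 -5.404] q6 -1.688
jaw 272.8 dr [ 1.7995e+02 -1.0000e-01 -2.0000e-02] slide cm after [1.424 0.123 5.404] q6 -1.688
```

View pics/wrist4.png

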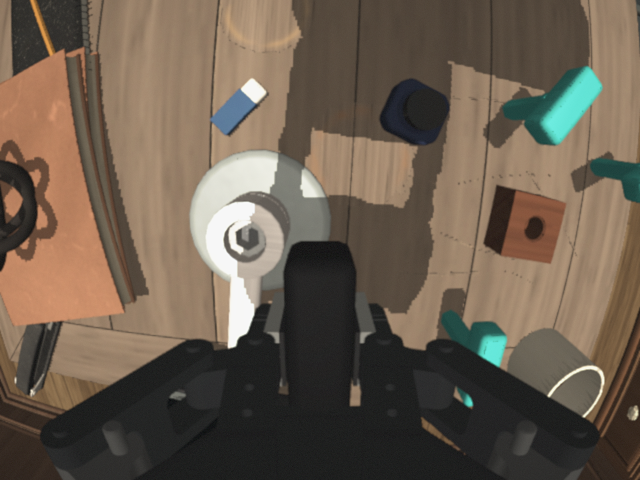

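View pics/side4.png

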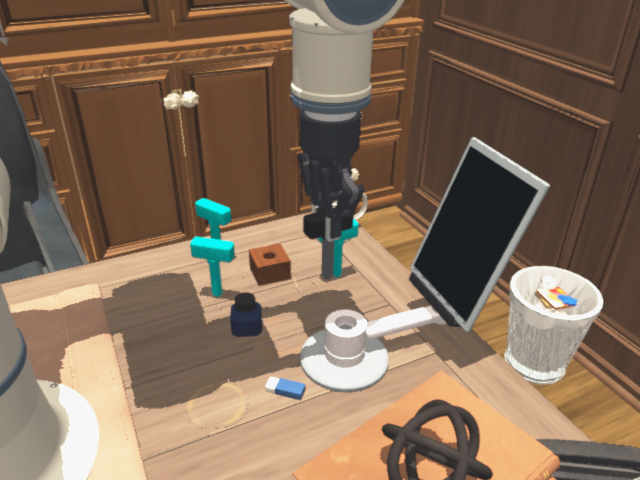

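```bash
python3 - <<'E'
from h import *
p=cv2.imread('pics/wrist4.png')
a=cv2.resize(p[195:285,200:290],None,fx=6,fy=6,interpolation=cv2.INTER_CUBIC)
cv2.imwrite('pics/hubw4.png',a)
p=cv2.imread('pics/side4.png')
a=cv2.resize(p[190:290,290:390],None,fx=5,fy=5,interpolation=cv2.INTER_CUBIC)
cv2.imwrite('pics/keys4.png',a)
E
```

```text
(no output)
```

View pics/hubw4.png

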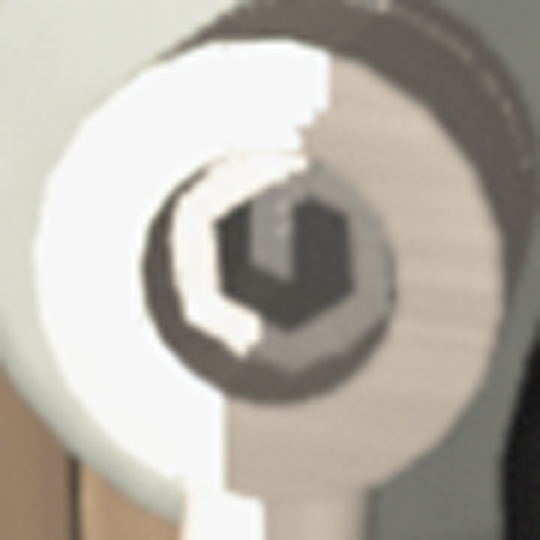

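View pics/keys4.png

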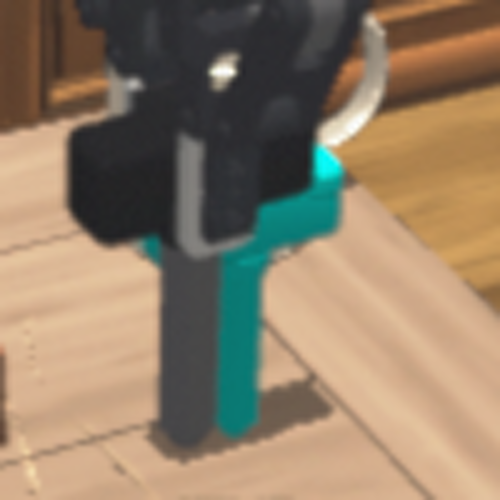

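```bash
cat >> h.py <<'E'
def ray(c,u,v,z,fish=False):
    x=(u-c['cx'])/c['fx'];y=(v-c['cy'])/c['fy']
    if fish:
        r=np.hypot(x,y);k=np.tan(r)/r;x*=k;y*=k
    r=R.from_quat(c['orientation']).apply([x,y,1]);return c['origin']+r*(z-c['origin'][2])/r[2]
def proj(c,P):
    q=R.from_quat(c['orientation']).inv().apply(np.array(P)-c['origin']);return np.array([c['cx']+c['fx']*q[0]/q[2],c['cy']+c['fy']*q[1]/q[2]])
E
python3 - <<'E'
from h import *
show()
c=np.load('pics/wrist4c.npy',allow_pickle=True).item()
px=[(200+a/6-.5,195+b/6-.5) for a,b in[(285,183),(350,210),(352,285),(293,328),(222,290),(216,215)]]
X=np.array([ray(c,*a,.06,True) for a in px]);cc=X.mean(0)
print('sock',cc,np.degrees(np.arctan2(X[:,1]-cc[1],X[:,0]-cc[0])).round(1),np.hypot(*(X-cc)[:,:2].T))
px=[(200+a/6-.5,195+b/6-.5) for a,b in[(36,260),(505,265),(270,38)]]
print('hub',[ray(c,*a,.072,True).round(4) for a in px])
print('recess',[ray(c,200+a/6-.5,195+b/6-.5,.072,True).round(4) for a,b in[(143,270),(397,280),(270,150),(270,405)]])
print('hole',ray(c,535.5,228,.04,True))
s=get_calibration('side')
print('tip pred',proj(s,[.4787,.0266,.1892-.075]),'seen bottom 326.9 278.5')
print('hole side',ray(s,269,255,.04))
E
python3 - <<'E'
import cv2
p=cv2.imread('pics/side4.png')
a=cv2.resize(p[300:375,300:390],None,fx=8,fy=8,interpolation=cv2.INTER_CUBIC)
cv2.imwrite('pics/hubs4.png',a)
E
```

```text
t 6.35 p [0.4788 0.0276 0.1895] jaw 92.87 tilt 0.03 F [-0.4  -0.03  0.51] Mo [ 0.036 -0.005 -0.033] w 0.0236 q [-0.07  0.34  1.75  0.    1.05 -1.69]
sock [ 0.48124456 -0.02860992  0.06      ] [-179.2  125.4   65.3    5.   -57.4 -116.1] [0.00905264 0.01017126 0.00946691 0.0101038  0.01006301 0.01020894]
hub [array([ 0.4805, -0.0584,  0.072 ]), array([0.4784, 0.0007, 0.072 ]), array([ 0.4517, -0.0284,  0.072 ])]
recess [array([ 0.4811, -0.0445,  0.072 ]), array([ 0.4809, -0.0125,  0.072 ]), array([ 0.4654, -0.0283,  0.072 ]), array([ 0.4978, -0.0285,  0.072 ])]
hole [0.46533767 0.22305703 0.04      ]
tip pred [325.568052   278.44608102] seen bottom 326.9 278.5
hole side [0.46742618 0.22193782 0.04      ]
```

View pics/hubs4.png

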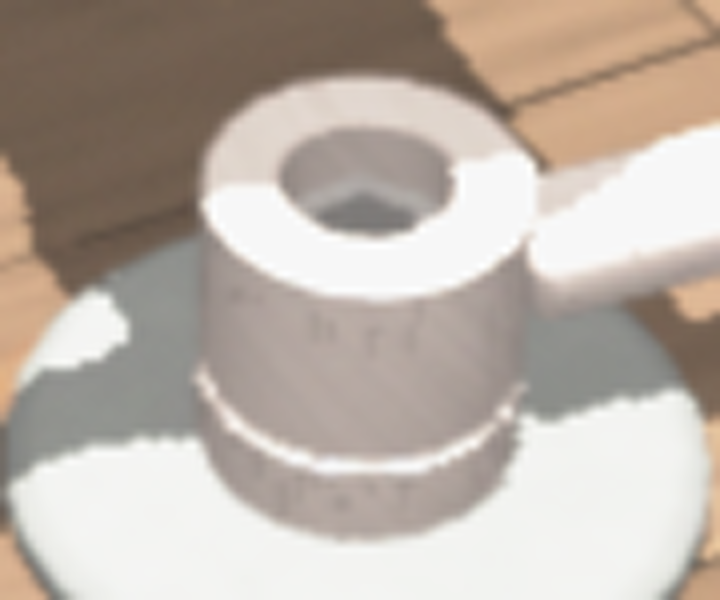

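```bash
python3 - <<'E'
from h import *
s=get_calibration('side');print(ray(s,345.4,322.25,.072)-ray(s,269,255,.04))
plan([.4814,-.0283,.175],93.3)
E
```

```text
[ 0.01586231 -0.25044186  0.032     ]
jaw 93.3 dr [-0.43  0.01 -0.03] slide cm after [ 1.454  0.063 -5.596] q6 -1.688
jaw 273.3 dr [ 1.7957e+02 -5.0000e-02 -1.0000e-02] slide cm after [ 1.454 -0.063  5.596] q6 -1.688
```

>>> move_arm:
  moves:
    - {"dr": [-0.4,0,0],"slide": [0,0.06,-1.4],"gripper": 1.5}
    - {"dr": [0,0,0],"slide": [0,0,-1.4],"gripper": 1.5}
    - {"dr": [0,0,0],"slide": [0,0,-1.4],"gripper": 1.5}
    - {"dr": [0,0,0],"slide": [0.4,0,-1.4],"gripper": 1.5}
    - {"dr": [0,0,0],"slide": [0.5,0,0],"gripper": 1.5}
    - {"dr": [0,0,0],"slide": [0.5,0,0],"gripper": 1.5}
    - {"dr": [0,0,0],"slide": [0,0,0],"gripper": 1.5}
    - {"dr": [0,0,0],"slide": [0,0,0],"gripper": 1.5}
    - {"dr": [0,0,0],"slide": [0,0,0],"gripper": 1.5}
    - {"dr": [0,0,0],"slide": [0,0,0],"gripper": 1.5}

```text
t: 7.35
eef_pos: [0.4816, -0.0288, 0.1759]
ee_rot: [0.514, -0.486, -0.514, -0.486]
force: [0.6, -0.7, -1.9]
gripper_width: 0.023
```

```bash
python3 - <<'E'
from h import *
show();plan([.4814,-.0283,.14],93.3)
for n in ('side','wrist'):
  p,d=snapshot(n)
  p=cv2.resize(p[200:375,260:440],None,fx=3,fy=3,interpolation=cv2.INTER_CUBIC) if n=='side' else p
  cv2.imwrite('pics/%s5.png'%n,p[:,:,::-1])
E
```

```text
t 7.35 p [ 0.4816 -0.0288  0.1759] jaw 93.26 tilt 0.02 F [ 0.6  -0.67 -1.85] Mo [-0.006  0.019  0.002] w 0.023 q [-0.18  0.37  1.76  0.    1.02 -1.81]
jaw 93.3 dr [-0.04 -0.    0.02] slide cm after [3.595 0.013 0.05 ] q6 -1.811
jaw 273.3 dr [1.7996e+02 3.0000e-02 1.0000e-02] slide cm after [ 3.595 -0.013 -0.05 ] q6 -1.811
```

View pics/side5.png

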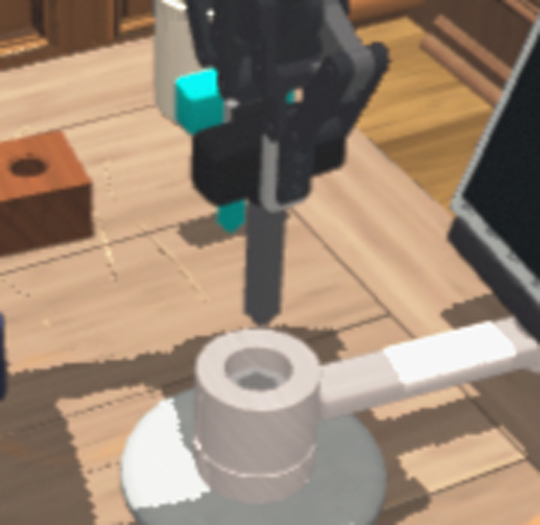

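```bash
python3 - <<'E'
from h import *
s=get_calibration('side')
b=np.array([345.4,322.25]); P=ray(s,*b,.072)
for z in(.072,.101,.13,.16):
    P2=P.copy();P2[2]=z;a=proj(s,P2);print(z,a,((a-[260,200]+.5)*3).round(1))
P2=P.copy();P2[2]=.101
for dx in([.001,0,0],[0,.001,0]):print(dx,(proj(s,P2+dx)-proj(s,P2))*3)
# shank edges in side5
p,_=snapshot('side')
for r in range(262,308,5):
    row=p[r,325:375].astype(int).sum(1); k=np.nonzero(row<300)[0]+325; print(r,k.min() if len(k) else None,k.max() if len(k) else None)
E
```

```text
0.072 [345.4  322.25] [257.7 368.2]
0.101 [346.20071365 306.32849017] [260.1 320.5]
0.13 [347.0337664  289.76394489] [262.6 270.8]
0.16 [347.93170599 271.9091799 ] [265.3 217.2]
[0.001, 0, 0] [ 1.88488806 -0.58266694]
[0, 0.001, 0] [-1.0304805  -1.22376228]
262 325 362
267 330 356
272 331 354
277 325 354
282 342 353
287 342 353
292 342 353
297 342 352
302 342 352
307 345 348
```

>>> move_arm:
  moves:
    - {"dr": [0,0,0],"slide": [1,0,0.05],"gripper": 1.5}
    - {"dr": [0,0,0],"slide": [1,0,0],"gripper": 1.5}
    - {"dr": [0,0,0],"slide": [1,0,0],"gripper": 1.5}
    - {"dr": [0,0,0],"slide": [0.5,0,0],"gripper": 1.5}
    - {"dr": [0,0,0],"slide": [0.3,0,0],"gripper": 1.5}
    - {"dr": [0,0,0],"slide": [0.3,0,0],"gripper": 1.5}
    - {"dr": [0,0,0],"slide": [0,0,0],"gripper": 1.5}
    - {"dr": [0,0,0],"slide": [0,0,0],"gripper": 1.5}
    - {"dr": [0,0,0],"slide": [0,0,0],"gripper": 1.5}

```text
t: 8.4
eef_pos: [0.4816, -0.0285, 0.1351]
ee_rot: [0.514, -0.486, -0.514, -0.486]
force: [-0.3, -0.3, -0.8]
gripper_width: 0.0235
```

```bash
cat > f.py <<'E'
from h import *
import sys
show()
F=[];Mo=[]
for i in range(int(sys.argv[1]) if len(sys.argv)>1 else 3):
    p,d=snapshot('side');o=telemetry.get_obs();F.append(o['force']);Mo.append(o['moment'])
show();print('mean F',np.mean(F,0).round(2),np.mean(Mo,0).round(3))
E
python3 f.py
```

```text
t 8.4 p [ 0.4816 -0.0285  0.1351] jaw 93.23 tilt 0.03 F [-0.35 -0.25 -0.8 ] Mo [-0.006 -0.004  0.015] w 0.0235 q [-0.18  0.43  1.8   0.    0.91 -1.81]
t 8.55 p [ 0.4815 -0.0285  0.135 ] jaw 93.24 tilt 0.02 F [ 0.2  -0.28  0.01] Mo [ 0.013 -0.011 -0.027] w 0.0233 q [-0.18  0.43  1.8  -0.    0.91 -1.81]
mean F [ 0.01 -0.36 -0.16] [ 0.029 -0.019 -0.033]
```

>>> move_arm:
  moves:
    - {"dr": [0,0,0],"slide": [0.2,0,0],"gripper": 1.5}
    - {"dr": [0,0,0],"slide": [0.2,0,0],"gripper": 1.5}
    - {"dr": [0,0,0],"slide": [0.2,0,0],"gripper": 1.5}
    - {"dr": [0,0,0],"slide": [0.2,0,0],"gripper": 1.5}
    - {"dr": [0,0,0],"slide": [0,0,0],"gripper": 1.5}
    - {"dr": [0,0,0],"slide": [0,0,0],"gripper": 1.5}

```text
t: 9.15
eef_pos: [0.4814, -0.0285, 0.1267]
ee_rot: [-0.514, 0.486, 0.514, 0.486]
force: [-0.8, 0.4, -1.4]
gripper_width: 0.0234
```

```bash
python3 f.py
```

```text
t 9.15 p [ 0.4814 -0.0285  0.1267] jaw 93.23 tilt 0.01 F [-0.76  0.39 -1.41] Mo [ 0.019 -0.003 -0.022] w 0.0234 q [-0.18  0.44  1.81 -0.    0.89 -1.81]
t 9.3 p [ 0.4815 -0.0285  0.1268] jaw 93.23 tilt 0.0 F [ 0.29 -0.88 -1.16] Mo [ 0.038  0.026 -0.014] w 0.0233 q [-0.18  0.44  1.81 -0.    0.89 -1.81]
mean F [ 0.21  0.09 -1.1 ] [0.023 0.005 0.007]
```

>>> move_arm:
  moves:
    - {"dr": [0,0,0],"slide": [0.1,0,0],"gripper": 1.5}
    - {"dr": [0,0,0],"slide": [0.1,0,0],"gripper": 1.5}
    - {"dr": [0,0,0],"slide": [0,0,0],"gripper": 1.5}
    - {"dr": [0,0,0],"slide": [0,0,0],"gripper": 1.5}

```text
t: 9.7
eef_pos: [0.4814, -0.0285, 0.1247]
ee_rot: [-0.514, 0.486, 0.514, 0.486]
force: [0.6, -0.9, -1.4]
gripper_width: 0.0236
```

```bash
python3 f.py
```

```text
t 9.7 p [ 0.4814 -0.0285  0.1247] jaw 93.23 tilt 0.0 F [ 0.58 -0.92 -1.39] Mo [ 0.012 -0.016 -0.016] w 0.0236 q [-0.18  0.44  1.81  0.    0.88 -1.81]
t 9.85 p [ 0.4814 -0.0285  0.1248] jaw 93.24 tilt 0.0 F [ 0.05  0.11 -0.77] Mo [-0.017 -0.036  0.021] w 0.023 q [-0.18  0.44  1.81 -0.    0.88 -1.81]
mean F [ 0.07  0.   -1.14] [ 0.002 -0.042 -0.005]
```

>>> move_arm:
  moves:
    - {"dr": [0,0,0],"slide": [0.15,0,0],"gripper": 1.5}
    - {"dr": [0,0,0],"slide": [0.15,0,0],"gripper": 1.5}
    - {"dr": [0,0,0],"slide": [0.15,0,0],"gripper": 1.5}
    - {"dr": [0,0,0],"slide": [0.15,0,0],"gripper": 1.5}
    - {"dr": [0,0,0],"slide": [0,0,0],"gripper": 1.5}
    - {"dr": [0,0,0],"slide": [0,0,0],"gripper": 1.5}

```text
t: 10.45
eef_pos: [0.4814, -0.0285, 0.1187]
ee_rot: [-0.514, 0.486, 0.514, 0.486]
force: [0.6, 0.2, -0.9]
gripper_width: 0.0231
```

```bash
python3 f.py
```

```text
t 10.45 p [ 0.4814 -0.0285  0.1187] jaw 93.23 tilt 0.01 F [ 0.64  0.17 -0.88] Mo [0.03  0.035 0.001] w 0.0231 q [-0.18  0.45  1.82 -0.    0.87 -1.81]
t 10.6 p [ 0.4815 -0.0285  0.1188] jaw 93.23 tilt 0.01 F [-0.06 -0.07 -1.02] Mo [-0.011 -0.019  0.018] w 0.0232 q [-0.18  0.45  1.82 -0.    0.87 -1.81]
mean F [-0.31 -0.18 -0.86] [-0.004  0.005 -0.016]
```

Sliding in freely. Last few mm, 1 mm at a time, watching for the floor.

>>> move_arm:
  moves:
    - {"dr": [0,0,0],"slide": [0.1,0,0],"gripper": 1.5}
    - {"dr": [0,0,0],"slide": [0.1,0,0],"gripper": 1.5}
    - {"dr": [0,0,0],"slide": [0.1,0,0],"gripper": 1.5}
    - {"dr": [0,0,0],"slide": [0.1,0,0],"gripper": 1.5}
    - {"dr": [0,0,0],"slide": [0,0,0],"gripper": 1.5}
    - {"dr": [0,0,0],"slide": [0,0,0],"gripper": 1.5}

```text
t: 11.2
eef_pos: [0.4814, -0.0285, 0.1148]
ee_rot: [-0.514, 0.486, 0.514, 0.486]
force: [-0.9, 0.3, 0.3]
gripper_width: 0.0232
```

```bash
python3 f.py 5
```

```text
t 11.2 p [ 0.4814 -0.0285  0.1148] jaw 93.23 tilt 0.0 F [-0.94  0.34  0.31] Mo [0.026 0.033 0.028] w 0.0232 q [-0.18  0.46  1.82  0.    0.86 -1.81]
t 11.45 p [ 0.4815 -0.0285  0.1148] jaw 93.23 tilt 0.01 F [-1.36 -1.07  0.88] Mo [0.018 0.061 0.006] w 0.0234 q [-0.18  0.46  1.82 -0.    0.86 -1.81]
mean F [-0.53 -0.15  0.45] [ 0.033  0.058 -0.001]
```

>>> move_arm:
  moves:
    - {"dr": [0,0,0],"slide": [0.03,0,0],"gripper": 1.5}
    - {"dr": [0,0,0],"slide": [0,0,0],"gripper": 1.5}
    - {"dr": [3,0,0],"slide": [0,0,0],"gripper": 1.5}
    - {"dr": [3,0,0],"slide": [0,0,0],"gripper": 1.5}
    - {"dr": [3,0,0],"slide": [0,0,0],"gripper": 1.5}
    - {"dr": [3,0,0],"slide": [0,0,0],"gripper": 1.5}
    - {"dr": [0,0,0],"slide": [0,0,0],"gripper": 1.5}
    - {"dr": [0,0,0],"slide": [0,0,0],"gripper": 1.5}

```text
t: 12.25
eef_pos: [0.4814, -0.0285, 0.1145]
ee_rot: [-0.461, 0.536, 0.461, 0.536]
force: [-0.1, 0.9, 0.4]
gripper_width: 0.0231
```

```bash
python3 f.py 3
```

```text
t 12.25 p [ 0.4814 -0.0285  0.1145] jaw 81.33 tilt 0.0 F [-0.06  0.91  0.35] Mo [0.177 0.113 0.025] w 0.0231 q [-0.18  0.46  1.82 -0.    0.86 -1.6 ]
t 12.4 p [ 0.4814 -0.0285  0.1145] jaw 81.29 tilt 0.0 F [-1.1   0.81  2.05] Mo [0.215 0.087 0.072] w 0.0231 q [-0.18  0.46  1.82  0.    0.86 -1.6 ]
mean F [-1.17  0.96  1.38] [0.163 0.105 0.05 ]
```

>>> move_arm:
  moves:
    - {"dr": [3,0,0],"slide": [0,0,0],"gripper": 1.5}
    - {"dr": [3,0,0],"slide": [0,0,0],"gripper": 1.5}
    - {"dr": [3,0,0],"slide": [0,0,0],"gripper": 1.5}
    - {"dr": [3,0,0],"slide": [0,0,0],"gripper": 1.5}
    - {"dr": [0,0,0],"slide": [0,0,0],"gripper": 1.5}
    - {"dr": [0,0,0],"slide": [0,0,0],"gripper": 1.5}

```text
t: 13.0
eef_pos: [0.4815, -0.0284, 0.1145]
ee_rot: [-0.402, 0.581, 0.402, 0.582]
force: [-0.3, 2.3, 1.2]
gripper_width: 0.0233
```

```bash
python3 f.py 3
```

```text
t 13.0 p [ 0.4815 -0.0284  0.1145] jaw 69.34 tilt 0.01 F [-0.25  2.3   1.24] Mo [ 0.575 -0.018  0.079] w 0.0233 q [-0.18  0.46  1.82  0.    0.86 -1.39]
t 13.15 p [ 0.4815 -0.0284  0.1145] jaw 69.3 tilt 0.01 F [0.75 2.23 0.18] Mo [ 0.656 -0.061  0.061] w 0.0234 q [-0.18  0.46  1.82  0.    0.86 -1.39]
mean F [0.37 2.55 0.69] [ 0.609 -0.042  0.037]
```

>>> move_arm:
  moves:
    - {"dr": [3,0,0],"slide": [0,0,0],"gripper": 1.5}
    - {"dr": [3,0,0],"slide": [0,0,0],"gripper": 1.5}
    - {"dr": [3,0,0],"slide": [0,0,0],"gripper": 1.5}
    - {"dr": [3,0,0],"slide": [0,0,0],"gripper": 1.5}
    - {"dr": [0,0,0],"slide": [0,0,0],"gripper": 1.5}
    - {"dr": [0,0,0],"slide": [0,0,0],"gripper": 1.5}

```text
t: 13.75
eef_pos: [0.4815, -0.0284, 0.1145]
ee_rot: [-0.339, 0.62, 0.339, 0.62]
force: [0.4, 4.6, 0.8]
gripper_width: 0.0231
```

```bash
python3 f.py 3;python3 -c "
from h import *
p,d=snapshot('wrist');cv2.imwrite('pics/w6.png',p[:,:,::-1])"
```

```text
t 13.75 p [ 0.4815 -0.0284  0.1145] jaw 57.35 tilt 0.02 F [0.43 4.57 0.84] Mo [ 0.996 -0.226  0.043] w 0.0231 q [-0.18  0.46  1.82  0.    0.86 -1.18]
t 13.9 p [ 0.4815 -0.0284  0.1145] jaw 57.3 tilt 0.01 F [1.71 4.87 0.94] Mo [ 1.088 -0.327  0.053] w 0.0233 q [-0.18  0.46  1.82  0.    0.86 -1.18]
mean F [0.98 4.67 0.9 ] [ 1.053 -0.306  0.081]
```

View pics/w6.png

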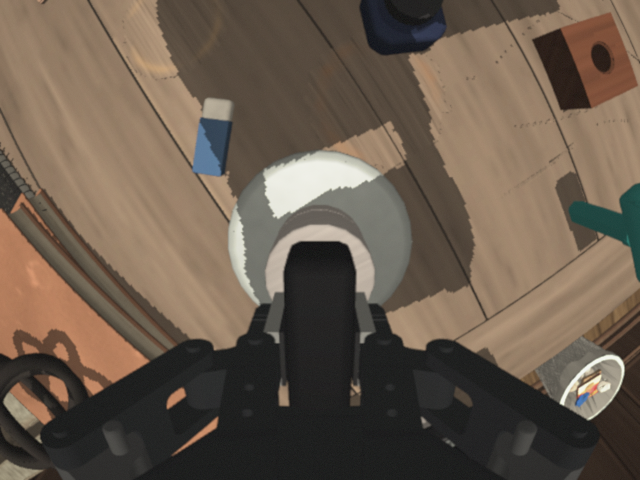

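>>> move_arm:
  moves:
    - {"dr": [0,0,0],"slide": [0,0.03,0.04],"gripper": 1.5}
    - {"dr": [2,0,0],"slide": [0,0,0],"gripper": 1.5}
    - {"dr": [2,0,0],"slide": [0,0,0],"gripper": 1.5}
    - {"dr": [0,0,0],"slide": [0,0,0],"gripper": 1.5}
    - {"dr": [0,0,0],"slide": [0,0,0],"gripper": 1.5}

```text
t: 14.45
eef_pos: [0.4815, -0.0281, 0.1145]
ee_rot: [-0.317, 0.632, 0.317, 0.632]
force: [1.7, 2.5, -0.0]
gripper_width: 0.0235
```

```bash
python3 f.py 3
```

```text
t 14.45 p [ 0.4815 -0.0281  0.1145] jaw 53.31 tilt 0.02 F [ 1.73  2.46 -0.04] Mo [ 0.445 -0.319  0.057] w 0.0235 q [-0.18  0.46  1.82 -0.    0.86 -1.11]
t 14.6 p [ 0.4815 -0.0281  0.1145] jaw 53.28 tilt 0.02 F [1.48 1.46 2.39] Mo [ 0.385 -0.382  0.092] w 0.0234 q [-0.18  0.46  1.82 -0.    0.86 -1.11]
mean F [1.42 1.6  1.16] [ 0.399 -0.361  0.081]
```

>>> move_arm:
  moves:
    - {"dr": [2,0,0],"slide": [0,0,0.02],"gripper": 1.5}
    - {"dr": [2,0,0],"slide": [0,0,0],"gripper": 1.5}
    - {"dr": [0,0,0],"slide": [0,0,0],"gripper": 1.5}
    - {"dr": [0,0,0],"slide": [0,0,0],"gripper": 1.5}

```text
t: 15.0
eef_pos: [0.4816, -0.0279, 0.1145]
ee_rot: [-0.295, 0.643, 0.295, 0.643]
force: [1.5, 0.5, 1.4]
gripper_width: 0.0229
```

```bash
python3 f.py 3
```

```text
t 15.0 p [ 0.4816 -0.0279  0.1145] jaw 49.31 tilt 0.01 F [1.5  0.49 1.39] Mo [ 0.17  -0.334  0.087] w 0.0229 q [-0.18  0.46  1.82 -0.    0.86 -1.04]
t 15.15 p [ 0.4815 -0.0279  0.1145] jaw 49.28 tilt 0.01 F [0.96 0.8  0.8 ] Mo [ 0.068 -0.338  0.063] w 0.0232 q [-0.18  0.46  1.82 -0.    0.86 -1.04]
mean F [0.51 0.9  1.09] [ 0.081 -0.338  0.062]
```

>>> move_arm:
  moves:
    - {"dr": [2,0,0],"slide": [0,0,0],"gripper": 1.5}
    - {"dr": [2,0,0],"slide": [0,0,0],"gripper": 1.5}
    - {"dr": [0,0,0],"slide": [0,0,0],"gripper": 1.5}
    - {"dr": [0,0,0],"slide": [0,0,0],"gripper": 1.5}

```text
t: 15.55
eef_pos: [0.4816, -0.0279, 0.1145]
ee_rot: [-0.272, 0.653, 0.272, 0.653]
force: [2.6, 0.1, 1.5]
gripper_width: 0.0233
```

```bash
python3 f.py 3
```

```text
t 15.55 p [ 0.4816 -0.0279  0.1145] jaw 45.31 tilt 0.01 F [2.61 0.11 1.52] Mo [ 0.153 -0.447  0.06 ] w 0.0233 q [-0.18  0.46  1.82 -0.    0.86 -0.97]
t 15.7 p [ 0.4816 -0.0279  0.1145] jaw 45.28 tilt 0.01 F [2.44 0.1  1.53] Mo [ 0.163 -0.448  0.139] w 0.0234 q [-0.18  0.46  1.82  0.    0.86 -0.97]
mean F [1.71 0.18 1.03] [ 0.162 -0.441  0.097]
```

>>> move_arm:
  moves:
    - {"dr": [2,0,0],"slide": [0,0,0],"gripper": 1.5}
    - {"dr": [2,0,0],"slide": [0,-0.01,0.01],"gripper": 1.5}
    - {"dr": [0,0,0],"slide": [0,0,0],"gripper": 1.5}
    - {"dr": [0,0,0],"slide": [0,0,0],"gripper": 1.5}

```text
t: 16.1
eef_pos: [0.4817, -0.0279, 0.1145]
ee_rot: [-0.249, 0.662, 0.249, 0.662]
force: [1.2, 1.6, 0.9]
gripper_width: 0.023
```

```bash
python3 f.py 3
```

```text
t 16.1 p [ 0.4817 -0.0279  0.1145] jaw 41.31 tilt 0.0 F [1.2  1.61 0.91] Mo [ 0.137 -0.484  0.232] w 0.023 q [-0.18  0.46  1.82 -0.    0.86 -0.9 ]
t 16.25 p [ 0.4817 -0.0278  0.1145] jaw 41.28 tilt 0.01 F [1.73 0.37 1.42] Mo [ 0.153 -0.405  0.237] w 0.0233 q [-0.18  0.46  1.82  0.    0.86 -0.9 ]
mean F [1.68 0.34 1.06] [ 0.155 -0.421  0.238]
```

>>> move_arm:
  moves:
    - {"dr": [2,0,0],"slide": [0,0,0],"gripper": 1.5}
    - {"dr": [2,0,0],"slide": [0,0,0],"gripper": 1.5}
    - {"dr": [0,0,0],"slide": [0,0,0],"gripper": 1.5}
    - {"dr": [0,0,0],"slide": [0,0,0],"gripper": 1.5}

```text
t: 16.65
eef_pos: [0.4817, -0.0278, 0.1145]
ee_rot: [-0.226, 0.67, 0.226, 0.67]
force: [2.8, 1.2, 1.0]
gripper_width: 0.0234
```

```bash
python3 f.py 3;python3 -c "
from h import *
p,d=snapshot('wrist');cv2.imwrite('pics/w7.png',p[:,:,::-1])"
```

```text
t 16.65 p [ 0.4817 -0.0278  0.1145] jaw 37.31 tilt 0.01 F [2.75 1.22 1.01] Mo [ 0.255 -0.553  0.391] w 0.0234 q [-0.18  0.46  1.82  0.    0.86 -0.83]
t 16.8 p [ 0.4817 -0.0278  0.1145] jaw 37.28 tilt 0.0 F [2.18 0.37 1.39] Mo [ 0.285 -0.59   0.358] w 0.023 q [-0.18  0.46  1.82  0.    0.86 -0.83]
mean F [2.5  0.91 1.04] [ 0.254 -0.589  0.329]
```

View pics/w7.png

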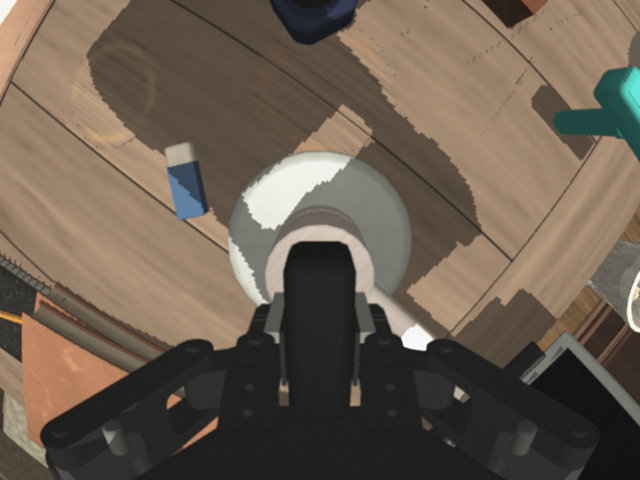

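>>> move_arm:
  moves:
    - {"dr": [2,0,0],"slide": [0,0,0],"gripper": 1.5}
    - {"dr": [2,0,0],"slide": [0,0,0],"gripper": 1.5}
    - {"dr": [0,0,0],"slide": [0,0,0],"gripper": 1.5}
    - {"dr": [0,0,0],"slide": [0,0,0],"gripper": 1.5}

```text
t: 17.25
eef_pos: [0.4817, -0.0278, 0.1145]
ee_rot: [-0.203, 0.677, 0.203, 0.678]
force: [2.4, 2.0, 1.2]
gripper_width: 0.0234
```

```bash
python3 f.py 3
```

```text
t 17.25 p [ 0.4817 -0.0278  0.1145] jaw 33.29 tilt 0.01 F [2.43 2.03 1.21] Mo [ 0.345 -0.664  0.045] w 0.0234 q [-0.18  0.46  1.82  0.    0.86 -0.76]
t 17.4 p [ 0.4817 -0.0278  0.1145] jaw 33.27 tilt 0.01 F [3.48 1.18 0.8 ] Mo [ 0.459 -0.713  0.12 ] w 0.0234 q [-0.18  0.46  1.82  0.    0.86 -0.76]
mean F [3.26 1.55 0.68] [ 0.428 -0.688  0.059]
```

```bash
python3 - <<'E'
from h import *
c=get_calibration('wrist');p,d=snapshot('wrist');cv2.imwrite('pics/w8.png',p[:,:,::-1])
W=cloud(c,d,True)
m=np.zeros(d.shape,bool);m[235:400,270:370]=1
m&=(W[...,2]>.140)&(W[...,2]<.153)
Q=W[m];print(m.sum(),cv2.minAreaRect((Q[:,:2]*1000).astype(np.float32)),np.median(Q[:,2]))
for n in('side','top'):
    p,d=snapshot(n);cv2.imwrite('pics/%s8.png'%n,p[:,:,::-1])
def edges(f):
    g=cv2.imread(f).max(-1)
    for r in(260,290,320,340): 
        k=g[r,270:375].astype(int);print(f,r,k[::4])
for f in('pics/w6.png','pics/w7.png','pics/w8.png'):
    a=cv2.resize(cv2.imread(f)[230:420,230:410],None,fx=2,fy=2); cv2.imwrite(f.replace('.png','c.png'),a)
ims=[cv2.imread(f'pics/w{i}c.png') for i in(6,7,8)]
a=np.hstack(ims);a=cv2.resize(a,(800,int(a.shape[0]*800/a.shape[1])));a=cv2.convertScaleAbs(a,alpha=2.5,beta=0);cv2.imwrite('pics/cmp.png',a)
E
```

```text
11195 ((478.1100158691406, -23.07361602783203), (34.96240997314453, 57.5330924987793), 33.21592330932617) 0.14834909825404785
```

View pics/cmp.png

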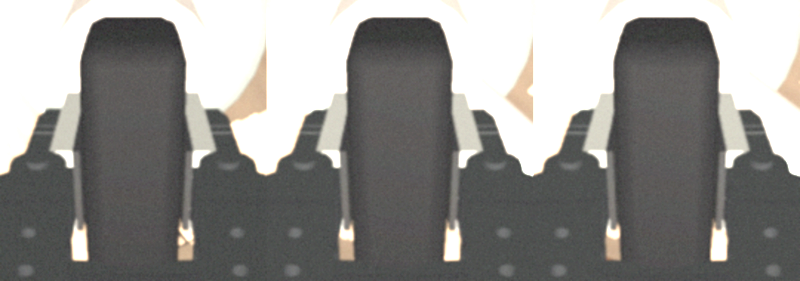

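View pics/side8.png

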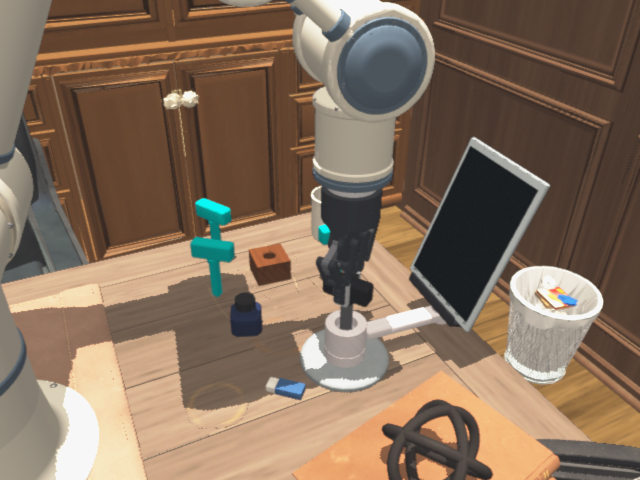

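```bash
python3 - <<'E'
import cv2,numpy as np
for i in ('wrist4','wrist5','w6','w7','w8'):
    g=cv2.imread(f'pics/{i}.png')
    if i=='wrist5': pass
    g=g.astype(float).mean(-1)
    out=[]
    for r in range(255,296,5):
        row=g[r-1:r+2].mean(0); 
        # left edge: handle dark; find max gradient
        L=np.gradient(row)
        l=265+np.argmin(L[265:320]); rr=320+np.argmax(L[320:375]); out.append((r,l,rr))
    print(i,out)
    t=g[236:256,310:330].mean(1);print(' top edge',236+np.argmin(np.gradient(t)),t.round(0).astype(int))
E
```

```text
wrist4 [(255, np.int64(287), np.int64(351)), (260, np.int64(286), np.int64(353)), (265, np.int64(285), np.int64(354)), (270, np.int64(284), np.int64(356)), (275, np.int64(283), np.int64(356)), (280, np.int64(283), np.int64(356)), (285, np.int64(283), np.int64(356)), (290, np.int64(284), np.int64(355)), (295, np.int64(284), np.int64(355))]
 top edge 241 [113 112 112 110  95  52  23  22  23  23  24  24  24  24  24  23  22  24
  24  24]
wrist5 [(255, np.int64(287), np.int64(351)), (260, np.int64(286), np.int64(352)), (265, np.int64(285), np.int64(354)), (270, np.int64(283), np.int64(356)), (275, np.int64(283), np.int64(356)), (280, np.int64(283), np.int64(356)), (285, np.int64(283), np.int64(355)), (290, np.int64(283), np.int64(355)), (295, np.int64(284), np.int64(355))]
 top edge 241 [81 80 81 80 69 40 22 24 24 24 24 24 24 24 24 24 24 24 25 23]
w6 [(255, np.int64(287), np.int64(351)), (260, np.int64(286), np.int64(352)), (265, np.int64(285), np.int64(354)), (270, np.int64(284), np.int64(355)), (275, np.int64(283), np.int64(356)), (280, np.int64(283), np.int64(356)), (285, np.int64(284)
[... 356 characters left out ...]
283), np.int64(356)), (280, np.int64(283), np.int64(355)), (285, np.int64(283), np.int64(355)), (290, np.int64(284), np.int64(355)), (295, np.int64(274), np.int64(365))]
 top edge 241 [193 193 193 190 164  89  26  23  24  24  24  24  24  24  25  24  24  25
  25  24]
w8 [(255, np.int64(287), np.int64(351)), (260, np.int64(286), np.int64(352)), (265, np.int64(285), np.int64(354)), (270, np.int64(283), np.int64(355)), (275, np.int64(283), np.int64(356)), (280, np.int64(283), np.int64(356)), (285, np.int64(284), np.int64(355)), (290, np.int64(284), np.int64(355)), (295, np.int64(274), np.int64(365))]
 top edge 241 [195 195 195 192 166  90  26  23  25  25  24  23  25  25  24  26  25  25
  25  25]
```

```bash
python3 - <<'E'
import cv2
ims=[]
for i in('wrist4','w6','w7','w8'):
    a=cv2.resize(cv2.imread(f'pics/{i}.png')[230:330,260:380],None,fx=3,fy=2.5,interpolation=cv2.INTER_CUBIC);ims.append(cv2.convertScaleAbs(a,alpha=2))
import numpy as np
cv2.imwrite('pics/cmp2.png',np.vstack([np.hstack(ims[:2]),np.hstack(ims[2:])]))
E
```

```text
(no output)
```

View pics/cmp2.png

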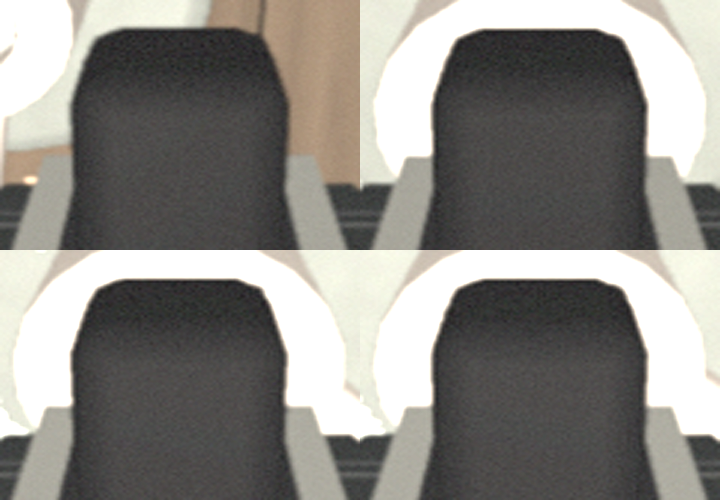

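>>> move_arm:
  moves:
    - {"dr": [-3,0,0],"slide": [0,0,0],"gripper": 1.5}
    - {"dr": [-3,0,0],"slide": [0,0,0],"gripper": 1.5}
    - {"dr": [0,0,0],"slide": [0,0,0],"gripper": 1.5}
    - {"dr": [0,0,0],"slide": [0,0,0],"gripper": 1.5}

```text
t: 17.95
eef_pos: [0.4816, -0.0279, 0.1144]
ee_rot: [-0.237, 0.666, 0.237, 0.666]
force: [2.5, 0.6, 1.3]
gripper_width: 0.0229
```

```bash
python3 f.py 4
```

```text
t 17.95 p [ 0.4816 -0.0279  0.1144] jaw 39.15 tilt 0.01 F [2.53 0.64 1.35] Mo [ 0.378 -0.642  0.027] w 0.0229 q [-0.18  0.46  1.82 -0.    0.86 -0.86]
t 18.15 p [ 0.4816 -0.0279  0.1145] jaw 39.19 tilt 0.0 F [4.19 1.84 1.39] Mo [ 0.319 -0.558  0.034] w 0.0233 q [-0.18  0.46  1.82 -0.    0.86 -0.87]
mean F [3.33 1.36 0.92] [ 0.311 -0.595 -0.013]
```

>>> move_arm:
  moves:
    - {"dr": [0,0,0],"slide": [0,-0.01,0.03],"gripper": 1.5}
    - {"dr": [2,0,0],"slide": [0,0,0],"gripper": 1.5}
    - {"dr": [0,0,0],"slide": [0,0,0],"gripper": 1.5}
    - {"dr": [0,0,0],"slide": [0,0,0],"gripper": 1.5}

```text
t: 18.55
eef_pos: [0.4818, -0.0277, 0.1144]
ee_rot: [-0.226, 0.67, 0.226, 0.67]
force: [1.4, -0.0, 0.6]
gripper_width: 0.0236
```

```bash
python3 f.py 4
```

```text
t 18.55 p [ 0.4818 -0.0277  0.1144] jaw 37.28 tilt 0.02 F [ 1.43 -0.    0.55] Mo [ 0.075 -0.291  0.028] w 0.0236 q [-0.18  0.46  1.82 -0.    0.86 -0.83]
t 18.75 p [ 0.4818 -0.0277  0.1145] jaw 37.26 tilt 0.02 F [0.32 0.09 1.05] Mo [ 0.012 -0.192  0.033] w 0.0234 q [-0.18  0.46  1.82 -0.    0.86 -0.83]
mean F [0.74 0.05 0.75] [ 0.031 -0.246  0.061]
```

>>> move_arm:
  moves:
    - {"dr": [2,0,0],"slide": [0,0,0],"gripper": 1.5}
    - {"dr": [0,0,0],"slide": [0,0,0],"gripper": 1.5}

```text
t: 18.95
eef_pos: [0.4819, -0.0278, 0.1145]
ee_rot: [-0.214, 0.674, 0.214, 0.674]
force: [0.5, 0.8, 1.8]
gripper_width: 0.0234
```

```bash
python3 f.py 4
```

```text
t 18.95 p [ 0.4819 -0.0278  0.1145] jaw 35.21 tilt 0.01 F [0.53 0.82 1.8 ] Mo [ 0.054 -0.244  0.042] w 0.0234 q [-0.18  0.46  1.82 -0.    0.86 -0.8 ]
t 19.15 p [ 0.4819 -0.0277  0.1145] jaw 35.28 tilt 0.01 F [-0.32  0.24  1.15] Mo [ 0.043 -0.143  0.074] w 0.0234 q [-0.18  0.46  1.82 -0.    0.86 -0.8 ]
mean F [0.39 0.06 0.94] [ 0.038 -0.198  0.052]
```

>>> move_arm:
  moves:
    - {"dr": [2,0,0],"slide": [0,0,0],"gripper": 1.5}
    - {"dr": [0,0,0],"slide": [0,0,0],"gripper": 1.5}

```text
t: 19.35
eef_pos: [0.4819, -0.0277, 0.1145]
ee_rot: [-0.202, 0.678, 0.202, 0.678]
force: [0.0, -0.1, 1.2]
gripper_width: 0.0233
```

```bash
python3 f.py 4
```

```text
t 19.35 p [ 0.4819 -0.0277  0.1145] jaw 33.22 tilt 0.0 F [ 0.04 -0.12  1.23] Mo [ 0.077 -0.218  0.039] w 0.0233 q [-0.18  0.46  1.82  0.    0.86 -0.76]
t 19.55 p [ 0.4819 -0.0277  0.1145] jaw 33.29 tilt 0.0 F [0.61 0.06 0.79] Mo [ 0.019 -0.118  0.083] w 0.0232 q [-0.18  0.46  1.82 -0.    0.86 -0.76]
mean F [0.91 0.06 0.82] [ 0.064 -0.155  0.043]
```

>>> move_arm:
  moves:
    - {"dr": [2,0,0],"slide": [0,0,0],"gripper": 1.5}
    - {"dr": [0,0,0],"slide": [0,0,0],"gripper": 1.5}

```text
t: 19.75
eef_pos: [0.482, -0.0277, 0.1145]
ee_rot: [-0.19, 0.681, 0.19, 0.681]
force: [1.0, -0.5, 1.2]
gripper_width: 0.0232
```

```bash
python3 f.py 4
```

```text
t 19.75 p [ 0.482  -0.0277  0.1145] jaw 31.21 tilt 0.0 F [ 1.03 -0.51  1.19] Mo [ 0.065 -0.193 -0.083] w 0.0232 q [-0.18  0.46  1.82  0.    0.86 -0.73]
t 19.95 p [ 0.482  -0.0277  0.1145] jaw 31.27 tilt 0.0 F [ 0.92 -0.2   0.67] Mo [ 0.119 -0.198 -0.122] w 0.0232 q [-0.18  0.46  1.82  0.    0.86 -0.73]
mean F [0.81 0.06 0.52] [ 0.084 -0.205 -0.122]
```

>>> move_arm:
  moves:
    - {"dr": [2,0,0],"slide": [0,0,0],"gripper": 1.5}
    - {"dr": [0,0,0],"slide": [0,0,0],"gripper": 1.5}

```text
t: 20.15
eef_pos: [0.482, -0.0277, 0.1145]
ee_rot: [-0.178, 0.684, 0.178, 0.684]
force: [1.3, 1.5, 0.3]
gripper_width: 0.0235
```

```bash
python3 f.py 4
```

```text
t 20.15 p [ 0.482  -0.0277  0.1145] jaw 29.23 tilt 0.0 F [1.34 1.52 0.3 ] Mo [ 0.102 -0.227  0.031] w 0.0235 q [-0.18  0.46  1.82 -0.    0.86 -0.69]
t 20.35 p [ 0.482  -0.0277  0.1145] jaw 29.29 tilt 0.01 F [0.38 0.47 0.15] Mo [ 0.071 -0.304  0.079] w 0.0236 q [-0.18  0.46  1.82 -0.    0.86 -0.69]
mean F [0.92 0.76 0.99] [ 0.103 -0.307  0.048]
```

>>> move_arm:
  moves:
    - {"dr": [2,0,0],"slide": [0,0,0],"gripper": 1.5}
    - {"dr": [0,0,0],"slide": [0,0,0],"gripper": 1.5}

```text
t: 20.55
eef_pos: [0.4821, -0.0277, 0.1145]
ee_rot: [-0.167, 0.687, 0.166, 0.687]
force: [1.7, 0.6, 0.5]
gripper_width: 0.0232
```

```bash
python3 f.py 4
```

```text
t 20.55 p [ 0.4821 -0.0277  0.1145] jaw 27.24 tilt 0.01 F [1.71 0.59 0.5 ] Mo [ 0.122 -0.32   0.312] w 0.0232 q [-0.18  0.46  1.82 -0.    0.86 -0.66]
t 20.75 p [ 0.482  -0.0277  0.1145] jaw 27.29 tilt 0.01 F [1.69 0.76 0.61] Mo [ 0.121 -0.399  0.284] w 0.0234 q [-0.18  0.46  1.82 -0.    0.86 -0.66]
mean F [1.08 0.55 0.66] [ 0.115 -0.338  0.304]
```

>>> move_arm:
  moves:
    - {"dr": [1,0,0],"slide": [0,0,0],"gripper": 1.5}
    - {"dr": [0,0,0],"slide": [0,0,0],"gripper": 1.5}

```text
t: 20.95
eef_pos: [0.482, -0.0277, 0.1145]
ee_rot: [-0.16, 0.689, 0.16, 0.689]
force: [1.1, 0.3, 1.2]
gripper_width: 0.0234
```

```bash
python3 f.py 4
```

```text
t 20.95 p [ 0.482  -0.0277  0.1145] jaw 26.2 tilt 0.01 F [1.13 0.35 1.24] Mo [ 0.159 -0.481  0.612] w 0.0234 q [-0.18  0.46  1.82 -0.    0.86 -0.64]
t 21.15 p [ 0.482  -0.0277  0.1145] jaw 26.25 tilt 0.01 F [1.63 0.51 0.45] Mo [ 0.159 -0.446  0.538] w 0.0231 q [-0.18  0.46  1.82 -0.    0.86 -0.64]
mean F [1.32 0.49 1.15] [ 0.129 -0.42   0.574]
```

>>> move_arm:
  moves:
    - {"dr": [1,0,0],"slide": [0,0,0],"gripper": 1.5}
    - {"dr": [0,0,0],"slide": [0,0,0],"gripper": 1.5}

```text
t: 21.35
eef_pos: [0.482, -0.0277, 0.1145]
ee_rot: [-0.154, 0.69, 0.154, 0.69]
force: [2.1, 0.5, 1.8]
gripper_width: 0.0233
```

```bash
python3 f.py 4; python3 - <<'E'
from h import *
c=get_calibration('wrist');p,d=snapshot('wrist');cv2.imwrite('pics/w9.png',p[:,:,::-1])
p,d=snapshot('side');cv2.imwrite('pics/side9.png',cv2.resize(p[270:370,300:400],None,fx=6,fy=6,interpolation=cv2.INTER_CUBIC)[:,:,::-1])
E
```

```text
t 21.35 p [ 0.482  -0.0277  0.1145] jaw 25.14 tilt 0.01 F [2.06 0.47 1.76] Mo [ 0.191 -0.532 -0.152] w 0.0233 q [-0.18  0.46  1.82  0.    0.86 -0.62]
t 21.55 p [ 0.482  -0.0277  0.1145] jaw 25.22 tilt 0.01 F [3.28 0.24 0.85] Mo [ 0.248 -0.523 -0.131] w 0.0231 q [-0.18  0.46  1.82  0.    0.86 -0.62]
mean F [2.32 0.68 0.44] [ 0.203 -0.472 -0.118]
```

View pics/side9.png

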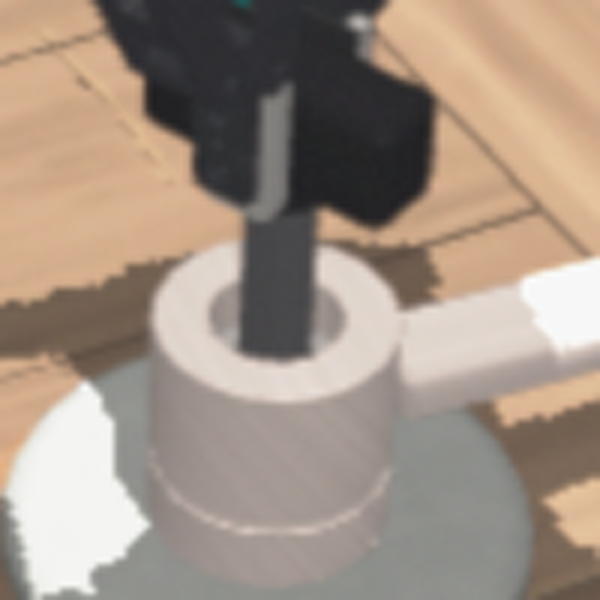

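View pics/w9.png

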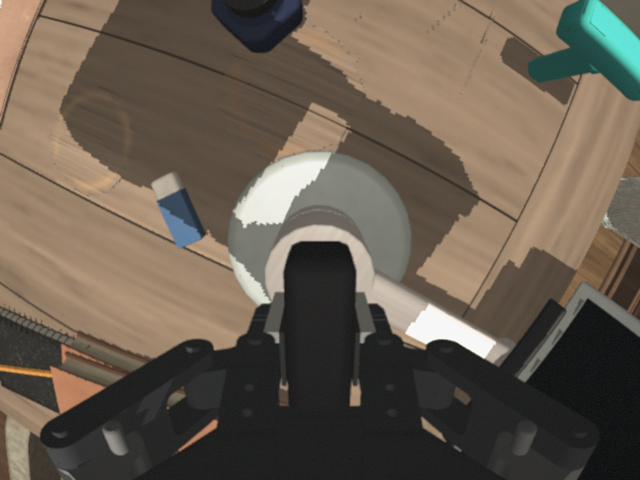

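```bash
cat > g.py <<'E'
from h import *
o0=telemetry.get_obs();snapshot('side');o1=telemetry.get_obs()
M=R.from_quat(o1['ee_rot']).as_matrix()
print('t %.2f jaw %.2f z %.4f Mz %.3f %.3f F'%(o1['t'],np.degrees(np.arctan2(M[1,2],M[0,2])),o1['eef_pos'][2],o0['moment'][2],o1['moment'][2]),o0['force'].round(1),o1['force'].round(1))
E
python3 - <<'E'
import cv2,numpy as np
for i in ('w7','w9'):
    g=cv2.imread(f'pics/{i}.png').astype(float).mean(-1);out=[]
    for r in range(255,292,6):
        L=np.gradient(g[r-1:r+2].mean(0));out.append((int(265+np.argmin(L[265:320])),int(320+np.argmax(L[320:375]))))
    print(i,out)
E
```

```text
w7 [(287, 351), (286, 353), (284, 354), (283, 356), (283, 355), (283, 355), (284, 355)]
w9 [(287, 351), (286, 353), (284, 355), (283, 356), (283, 356), (284, 356), (284, 355)]
```

>>> move_arm:
  moves:
    - {"dr": [2,0,0],"slide": [0,0,0],"gripper": 1.5}
    - {"dr": [0,0,0],"slide": [0,0,0],"gripper": 1.5}

```text
t: 21.85
eef_pos: [0.482, -0.0277, 0.1145]
ee_rot: [-0.142, 0.693, 0.142, 0.693]
force: [2.6, 2.0, 1.3]
gripper_width: 0.0238
```

```bash
python3 g.py
```

```text
t 21.90 jaw 23.28 z 0.1145 Mz 0.381 0.363 F [2.6 2.  1.3] [2.3 1.2 0.7]
```

>>> move_arm:
  moves:
    - {"dr": [2,0,0],"slide": [0,0,0],"gripper": 1.5}
    - {"dr": [0,0,0],"slide": [0,0,0],"gripper": 1.5}

```text
t: 22.1
eef_pos: [0.482, -0.0277, 0.1145]
ee_rot: [-0.13, 0.695, 0.13, 0.695]
force: [2.8, 0.9, 1.1]
gripper_width: 0.0233
```

```bash
python3 g.py
```

```text
t 22.15 jaw 21.30 z 0.1145 Mz -0.006 -0.019 F [2.8 0.9 1.1] [1.9 0.9 0.9]
```

>>> move_arm:
  moves:
    - {"dr": [-4,0,0],"slide": [0,0,0],"gripper": 1.5}
    - {"dr": [0,0,0],"slide": [0,0,0],"gripper": 1.5}

```text
t: 22.35
eef_pos: [0.482, -0.0277, 0.1145]
ee_rot: [-0.155, 0.69, 0.155, 0.69]
force: [1.8, 0.8, 1.4]
gripper_width: 0.0231
```

```bash
python3 g.py
```

```text
t 22.40 jaw 25.23 z 0.1145 Mz 0.055 0.042 F [1.8 0.8 1.4] [3.3 1.4 0.9]
```

>>> move_arm:
  moves:
    - {"dr": [-4,0,0],"slide": [0,0,0],"gripper": 1.5}
    - {"dr": [0,0,0],"slide": [0,0,0],"gripper": 1.5}

```text
t: 22.6
eef_pos: [0.4819, -0.0277, 0.1145]
ee_rot: [-0.178, 0.684, 0.179, 0.684]
force: [2.0, 2.2, 1.0]
gripper_width: 0.0233
```

```bash
python3 g.py
```

```text
t 22.65 jaw 29.12 z 0.1145 Mz 0.035 0.046 F [2.  2.2 1. ] [2.9 0.4 0.8]
```

>>> move_arm:
  moves:
    - {"dr": [-4,0,0],"slide": [0,0,0],"gripper": 1.5}
    - {"dr": [0,0,0],"slide": [0,0,0],"gripper": 1.5}

```text
t: 22.85
eef_pos: [0.4819, -0.0277, 0.1145]
ee_rot: [-0.202, 0.678, 0.202, 0.678]
force: [2.0, 0.4, 0.8]
gripper_width: 0.023
```

```bash
python3 g.py
```

```text
t 22.90 jaw 33.07 z 0.1144 Mz 0.009 0.074 F [2.  0.4 0.8] [1.6 0.8 1.5]
```

>>> move_arm:
  moves:
    - {"dr": [-3,0,0],"slide": [0,0,0],"gripper": 1.5}
    - {"dr": [0,0,0],"slide": [0,0,0],"gripper": 1.5}

```text
t: 23.1
eef_pos: [0.4819, -0.0277, 0.1145]
ee_rot: [-0.219, 0.672, 0.219, 0.672]
force: [2.3, 0.7, 2.3]
gripper_width: 0.0233
```

```bash
python3 g.py
```

```text
t 23.15 jaw 36.06 z 0.1144 Mz -0.051 -0.037 F [2.3 0.7 2.3] [1.5 0.5 0.8]
```

>>> move_arm:
  moves:
    - {"dr": [-2,0,0],"slide": [0,0,0],"gripper": 1.5}
    - {"dr": [0,0,0],"slide": [0,0,0],"gripper": 1.5}

```text
t: 23.35
eef_pos: [0.4818, -0.0277, 0.1144]
ee_rot: [-0.231, 0.668, 0.231, 0.668]
force: [1.3, 1.4, 1.3]
gripper_width: 0.0231
```

```bash
python3 g.py
```

```text
t 23.40 jaw 38.08 z 0.1144 Mz -0.103 -0.006 F [1.3 1.4 1.3] [0.8 0.  0.8]
```

>>> move_arm:
  moves:
    - {"dr": [-2,0,0],"slide": [0,0,0],"gripper": 1.5}
    - {"dr": [0,0,0],"slide": [0,0,0],"gripper": 1.5}

```text
t: 23.6
eef_pos: [0.4818, -0.0278, 0.1144]
ee_rot: [-0.243, 0.664, 0.243, 0.664]
force: [0.7, 0.2, 1.6]
gripper_width: 0.0231
```

```bash
python3 g.py
```

```text
t 23.65 jaw 40.11 z 0.1144 Mz -0.091 -0.104 F [0.7 0.2 1.6] [ 0.9 -0.2  0.5]
```

>>> move_arm:
  moves:
    - {"dr": [0,0,0],"slide": [-0.05,0,0],"gripper": 1.5}
    - {"dr": [0,0,0],"slide": [0,0,0],"gripper": 3.2}
    - {"dr": [0,0,0],"slide": [0,0,0],"gripper": 5}
    - {"dr": [0,0,0],"slide": [0,0,0],"gripper": 5}
    - {"dr": [0,0,0],"slide": [-1,0,0],"gripper": 5}
    - {"dr": [0,0,0],"slide": [-2,0,0],"gripper": 5}
    - {"dr": [0,0,0],"slide": [-3,0,0],"gripper": 5}
    - {"dr": [0,0,0],"slide": [-3,0,0],"gripper": 5}

```text
t: 24.45
eef_pos: [0.4816, -0.0277, 0.2065]
ee_rot: [-0.243, 0.664, 0.243, 0.664]
force: [0.9, 0.2, -1.0]
gripper_width: 0.0494
```

```bash
python3 - <<'E'
from h import *
show()
for n in ('wrist','side','top'):
  c=get_calibration(n);p,d=snapshot(n);cv2.imwrite('pics/%s10.png'%n,p[:,:,::-1]);np.save('pics/%s10.npy'%n,d)
  np.save('pics/%s10c.npy'%n,c,allow_pickle=True)
p=cv2.imread('pics/side10.png');cv2.imwrite('pics/side10c.png',cv2.resize(p[260:360,300:400],None,fx=6,fy=6,interpolation=cv2.INTER_CUBIC))
E
```

```text
t 24.45 p [ 0.4816 -0.0277  0.2065] jaw 40.23 tilt 0.03 F [ 0.92  0.25 -0.98] Mo [-0.015 -0.089  0.04 ] w 0.0494 q [-0.18  0.33  1.72 -0.    1.1  -0.88]
```

View pics/wrist10.png

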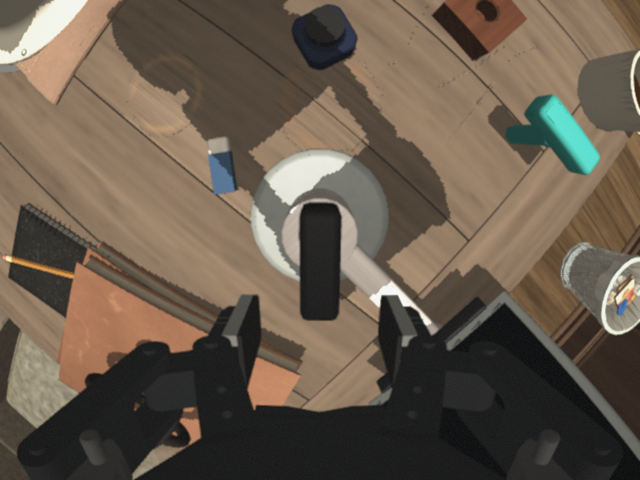

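View pics/side10c.png

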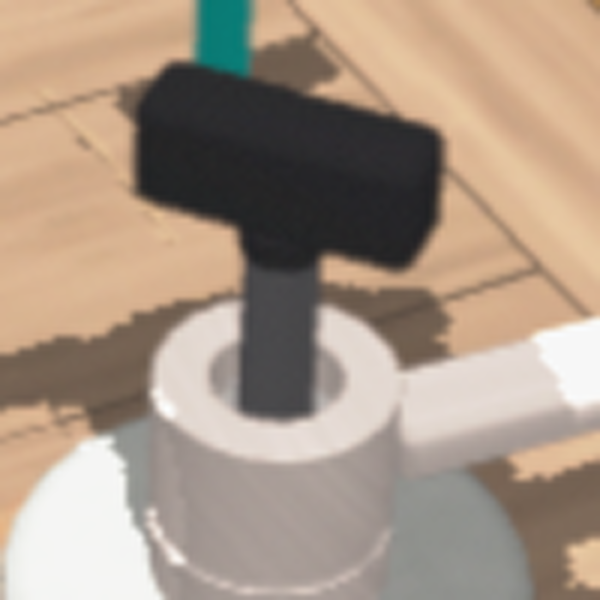

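>>> move_arm:
  moves:
    - {"dr": [0,0,0],"slide": [0,0,-3],"gripper": 5}
    - {"dr": [0,0,0],"slide": [0,0,-3],"gripper": 5}
    - {"dr": [0,0,0],"slide": [1.5,0,-2],"gripper": 5}
    - {"dr": [0,0,0],"slide": [2,0,0],"gripper": 5}
    - {"dr": [0,0,0],"slide": [1.5,0,0],"gripper": 5}
    - {"dr": [0,0,0],"slide": [0,0,0],"gripper": 5}

```text
t: 25.2
eef_pos: [0.4194, -0.0791, 0.1534]
ee_rot: [-0.242, 0.665, 0.244, 0.663]
force: [-0.5, 0.1, 0.2]
gripper_width: 0.0503
```

```bash
python3 - <<'E'
from h import *
show()
for n in ('wrist','top'):
  c=get_calibration(n);p,d=snapshot(n);cv2.imwrite('pics/%s11.png'%n,p[:,:,::-1]);np.save('pics/%s11.npy'%n,d)
  np.save('pics/%s11c.npy'%n,c,allow_pickle=True)
E
```

```text
t 25.2 p [ 0.4194 -0.0791  0.1534] jaw 40.21 tilt 0.23 F [-0.54  0.05  0.25] Mo [ 0.013  0.004 -0.024] w 0.0503 q [-0.33  0.34  1.91 -0.    0.9  -1.03]
```

View pics/wrist11.png

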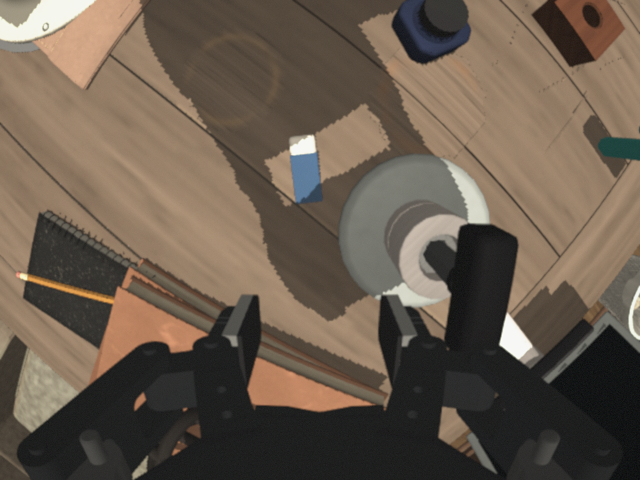

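```bash
python3 - <<'E'
from h import *
p=cv2.imread('pics/wrist11.png')
a=cv2.resize(p[205:305,385:485],None,fx=6,fy=6,interpolation=cv2.INTER_CUBIC)
cv2.imwrite('pics/w11c.png',cv2.convertScaleAbs(a,alpha=1.5))
p=cv2.imread('pics/top11.png')
cv2.imwrite('pics/t11c.png',cv2.resize(p[215:315,350:450],None,fx=6,fy=6,interpolation=cv2.INTER_CUBIC))
E
```

```text
(no output)
```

View pics/w11c.png

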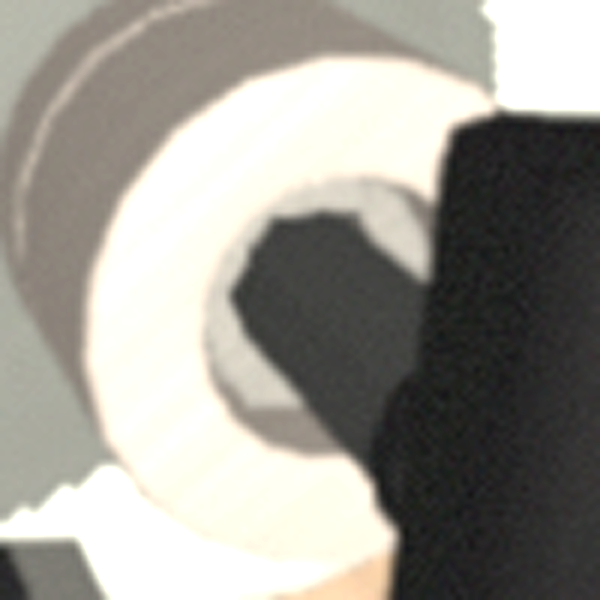

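View pics/t11c.png

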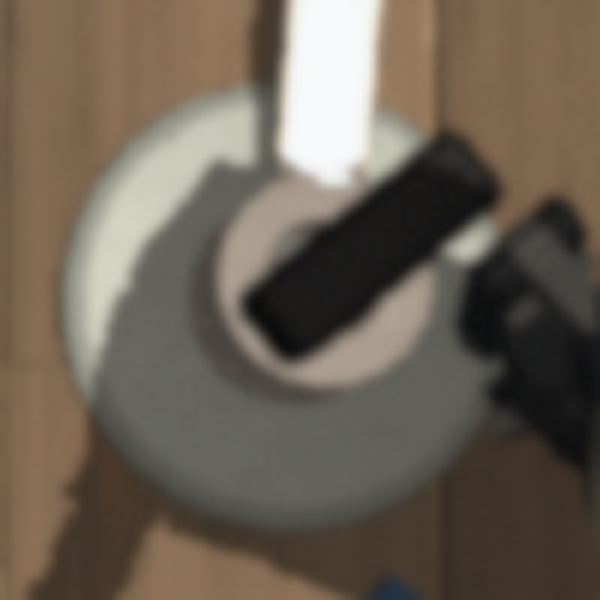

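```bash
python3 - <<'E'
from h import *
c=np.load('pics/wrist11c.npy',allow_pickle=True).item()
W=cloud(c,np.load('pics/wrist11.npy'),True)
def pj(P):
    q=R.from_quat(c['orientation']).inv().apply(np.atleast_2d(P)-c['origin'])
    th=np.arctan2(np.hypot(q[:,0],q[:,1]),q[:,2]);ph=np.arctan2(q[:,1],q[:,0])
    return np.stack([c['cx']+c['fx']*th*np.cos(ph),c['cy']+c['fy']*th*np.sin(ph)],1)
a=cv2.imread('pics/wrist11.png')[205:305,385:485]
S=8
def crop(uv): return ((uv-[385,205]+.5)*S)
base=cv2.convertScaleAbs(cv2.resize(a,None,fx=S,fy=S,interpolation=cv2.INTER_CUBIC),alpha=1.5)[:600]
# recess rim centre via fit: rim circle from known centre
def hexa(ctr,ap,ang,z): 
    t=np.radians(ang+60*np.arange(6));r=ap/np.cos(np.pi/6);return np.stack([ctr[0]+r*np.cos(t),ctr[1]+r*np.sin(t),np.full(6,z)],1)
def circ(ctr,r,z):
    t=np.linspace(0,2*np.pi,60);return np.stack([ctr[0]+r*np.cos(t),ctr[1]+r*np.sin(t),np.full(60,z)],1)
ctr=[.4815,-.028]
im=base.copy()
for P,col in((circ(ctr,.016,.072),(0,0,255)),(circ(ctr,.030,.072),(0,0,255)),(hexa(ctr,.0085,-50,.09),(0,255,0)),(hexa(ctr,.0085,-50,.06),(0,255,0))):
    cv2.polylines(im,[np.round(crop(pj(P))).astype(int)],True,col,1)
cv2.imwrite('pics/ov1.png',im)
# handle angle
m=(W[...,2]>.14)&(W[...,2]<.156);Q=W[m&(abs(W[...,0]-.48)<.06)&(abs(W[...,1]+.03)<.06)]
print(len(Q),cv2.minAreaRect((Q[:,:2]*1000).astype(np.float32)),np.median(Q[:,2]))
W=cloud(np.load('pics/top11c.npy',allow_pickle=True).item(),np.load('pics/top11.npy'))
m=(W[...,2]>.135)&(W[...,2]<.156);Q=W[m&(abs(W[...,0]-.48)<.05)&(abs(W[...,1]+.03)<.05)&(W[...,0]+.0>.44)]
print(len(Q),cv2.minAreaRect((Q[:,:2]*1000).astype(np.float32)),np.median(Q[:,2]))
E
```

```text
5378 ((475.07794189453125, -35.24657440185547), (73.19633483886719, 56.61429214477539), 77.13838195800781) 0.14850012949307315
743 ((482.6728820800781, -26.043434143066406), (23.930950164794922, 69.72274780273438), 39.79507827758789) 0.14899713394145542
```

View pics/ov1.png

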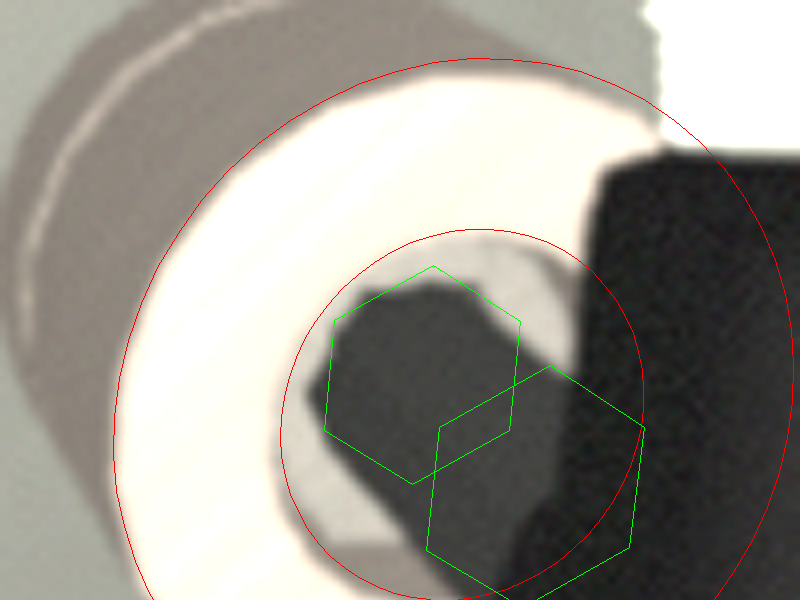

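```bash
cat > fit.py <<'E'
from h import *
from scipy.optimize import minimize
import sys
def run(pic,cal,keyang,box,ctr=(.4818,-.0277),out=None,thr=110,hl=None):
    c=np.load(cal,allow_pickle=True).item()
    u0,u1,v0,v1=box;S=8
    a=cv2.imread(pic)[v0:v1,u0:u1].astype(np.float32)
    g=cv2.resize(a.mean(-1),None,fx=S,fy=S,interpolation=cv2.INTER_CUBIC)
    def pj(P):
        q=R.from_quat(c['orientation']).inv().apply(np.atleast_2d(P)-c['origin'])
        th=np.arctan2(np.hypot(q[:,0],q[:,1]),q[:,2]);ph=np.arctan2(q[:,1],q[:,0])
        return (np.stack([c['cx']+c['fx']*th*np.cos(ph),c['cy']+c['fy']*th*np.sin(ph)],1)-[u0,v0]+.5)*S
    def hexa(ct,ap,ang,z):
        t=np.radians(ang+60*np.arange(6));r=ap/np.cos(np.pi/6);return np.stack([ct[0]+r*np.cos(t),ct[1]+r*np.sin(t),np.full(6,z)],1)
    sm=(g<thr).astype(np.uint8)
    # mask of interest: inside the recess floor ring (r<14 at z .06) and left of handle
    def render(ang,dx,dy,useS=True,useK=True,ka=keyang):
        ct=[ctr[0]+dx,ctr[1]+dy];m=np.zeros(g.shape,np.uint8)
        if useS: cv2.fillConvexPoly(m,np.round(pj(hexa(ct,.0091,ang,.060))).astype(np.int32),1)
        if useK:
            P=np.vstack([pj(hexa(ct,.0085,ka,.06)),pj(hexa(ct,.0085,ka,.105))]).astype(np.float32)
            cv2.fillConvexPoly(m,cv2.convexHull(P).round().astype(np.int32),1)
        return m
    def roi(dx,dy):
        ct=[ctr[0]+dx,ctr[1]+dy];t=np.linspace(0,2*np.pi,40)
        m=np.zeros(g.shape,np.uint8);cv2.fillConvexPoly(m,np.round(pj(np.stack([ct[0]+.0135*np.cos(t),ct[1]+.0135*np.sin(t),np.full(40,.06)],1))).astype(np.int32),1);return m
    res=[]
    I=hl
    for ang in np.arange(-30,30,2.):
        best=(9e9,)
        for dx in np.arange(-.002,.0021,.0004):
            for dy in np.arange(-.002,.0021,.0004):
                r=roi(dx,dy)
                if I is not None: r=r*I(g.shape,S,u0,v0)
                e=((render(ang,dx,dy)!=sm)&(r>0)).sum()/ (r.sum())
                if e<best[0]: best=(e,dx,dy)
        res.append((ang,)+best)
    res=np.array(res);o=np.argsort(res[:,1]);print(np.round(res[o][:6],4));print(np.round(res[::3,:2],3).tolist())
    b=res[o[0]]
    im=cv2.cvtColor(np.clip(g*1.5,0,255).astype(np.uint8),cv2.COLOR_GRAY2BGR)
    ct=[ctr[0]+b[2],ctr[1]+b[3]]
    cv2.polylines(im,[np.round(pj(hexa(ct,.0091,b[0],.06))).astype(int)],True,(0,0,255),1)
    cv2.polylines(im,[np.round(pj(hexa(ct,.0085,keyang,.06))).astype(int)],True,(0,255,0),1)
    cv2.imwrite(out,im[:600,:800])
E
python3 - <<'E'
from fit import *
def hl(sh,S,u0,v0):
    m=np.zeros(sh,np.uint8); m[:int((253-v0)*S),:int((455-u0)*S)]=1; return m
run('pics/wrist11.png','pics/wrist11c.npy',-50,(405,480,215,290),out='pics/fit1.png',hl=hl)
E
```

```text
[[-1.40e+01  9.90e-03  0.00e+00 -1.20e-03]
 [-1.60e+01  1.06e-02  0.00e+00 -1.20e-03]
 [-1.20e+01  1.29e-02  0.00e+00 -1.20e-03]
 [-1.80e+01  1.57e-02  0.00e+00 -1.20e-03]
 [-1.00e+01  1.79e-02  0.00e+00 -1.20e-03]
 [-8.00e+00  2.15e-02  0.00e+00 -1.20e-03]]
[[-30.0, 0.047], [-24.0, 0.034], [-18.0, 0.016], [-12.0, 0.013], [-6.0, 0.025], [0.0, 0.034], [6.0, 0.044], [12.0, 0.051], [18.0, 0.054], [24.0, 0.054]]
```

View pics/fit1.png

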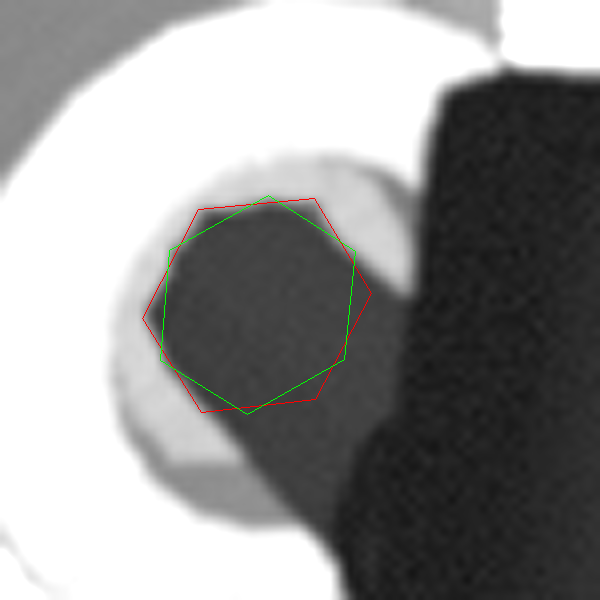

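```bash
python3 - <<'E'
from h import *
plan([.4820,-.0275,.115],39.8)
E
```

```text
jaw 39.8 dr [ 0.43 -0.04 -0.06] slide cm after [3.996 0.049 8.03 ] q6 -1.028
jaw 219.8 dr [-1.7957e+02  9.0000e-02 -6.0000e-02] slide cm after [ 3.996 -0.049 -8.03 ] q6 -1.028
```

>>> move_arm:
  moves:
    - {"dr": [0,0,0],"slide": [-2,0,0],"gripper": 5}
    - {"dr": [0.4,0,0],"slide": [0,0.05,2.7],"gripper": 5}
    - {"dr": [0,0,0],"slide": [0,0,2.7],"gripper": 5}
    - {"dr": [0,0,0],"slide": [0,0,2.6],"gripper": 5}
    - {"dr": [0,0,0],"slide": [1.5,0,0],"gripper": 5}
    - {"dr": [0,0,0],"slide": [2,0,0],"gripper": 5}
    - {"dr": [0,0,0],"slide": [1.5,0,0],"gripper": 5}
    - {"dr": [0,0,0],"slide": [1,0,0],"gripper": 5}
    - {"dr": [0,0,0],"slide": [0,0,0],"gripper": 5}

```text
t: 26.2
eef_pos: [0.4816, -0.0275, 0.1146]
ee_rot: [-0.241, 0.665, 0.241, 0.664]
force: [0.3, -0.5, -0.2]
gripper_width: 0.0502
```

```bash
python3 - <<'E'
from h import *
show();plan([.4820,-.0275,.115],39.8)
E
```

```text
t 26.2 p [ 0.4816 -0.0275  0.1146] jaw 39.84 tilt 0.07 F [ 0.35 -0.48 -0.19] Mo [ 0.058 -0.053  0.004] w 0.0502 q [-0.18  0.46  1.82  0.    0.86 -0.88]
jaw 39.8 dr [ 0.04 -0.04 -0.05] slide cm after [-0.044 -0.026  0.034] q6 -0.876
jaw 219.8 dr [-1.7996e+02  8.0000e-02 -7.0000e-02] slide cm after [-0.044  0.026 -0.034] q6 -0.876
```

>>> move_arm:
  moves:
    - {"dr": [0,0,0],"slide": [-0.03,0,0],"gripper": 3.2}
    - {"dr": [0,0,0],"slide": [0,0,0],"gripper": 2.4}
    - {"dr": [0,0,0],"slide": [0,0,0],"gripper": 1.5}
    - {"dr": [0,0,0],"slide": [0,0,0],"gripper": 1.5}
    - {"dr": [0,0,0],"slide": [0,0,0],"gripper": 1.5}
  grip_force: 60

```text
t: 26.7
eef_pos: [0.4821, -0.0278, 0.1156]
ee_rot: [-0.241, 0.665, 0.241, 0.665]
force: [0.1, -1.3, 1.7]
gripper_width: 0.0231
```

```bash
python3 g.py
```

```text
t 26.75 jaw 39.84 z 0.1155 Mz 0.023 -0.076 F [ 0.1 -1.3  1.7] [-0.2 -1.7  2.1]
```

>>> move_arm:
  moves:
    - {"dr": [2,0,0],"slide": [0,0,0],"gripper": 1.5}
    - {"dr": [2,0,0],"slide": [0,0,0],"gripper": 1.5}
    - {"dr": [2,0,0],"slide": [0,0,0],"gripper": 1.5}
    - {"dr": [2,0,0],"slide": [0,0,0],"gripper": 1.5}

```text
t: 27.15
eef_pos: [0.4822, -0.0277, 0.1154]
ee_rot: [-0.194, 0.68, 0.193, 0.68]
force: [0.4, -2.3, 2.3]
gripper_width: 0.023
```

```bash
python3 g.py
```

```text
t 27.20 jaw 31.63 z 0.1155 Mz 0.184 0.088 F [ 0.4 -2.3  2.3] [ 0.5 -1.6  1.3]
```

>>> move_arm:
  moves:
    - {"dr": [2,0,0],"slide": [0,0,0],"gripper": 1.5}
    - {"dr": [2,0,0],"slide": [0,0,0],"gripper": 1.5}
    - {"dr": [2,0,0],"slide": [0,0,0],"gripper": 1.5}

```text
t: 27.5
eef_pos: [0.4822, -0.0277, 0.1154]
ee_rot: [-0.158, 0.689, 0.158, 0.689]
force: [1.1, -1.3, 1.5]
gripper_width: 0.023
```

```bash
python3 g.py
```

```text
t 27.55 jaw 25.67 z 0.1154 Mz 0.147 0.072 F [ 1.1 -1.3  1.5] [ 0.7 -0.8  2.1]
```

>>> move_arm:
  moves:
    - {"dr": [2,0,0],"slide": [0,0,0],"gripper": 1.5}
    - {"dr": [2,0,0],"slide": [0,0,0],"gripper": 1.5}
    - {"dr": [2,0,0],"slide": [0,0,0],"gripper": 1.5}

```text
t: 27.85
eef_pos: [0.4823, -0.0277, 0.1154]
ee_rot: [-0.122, 0.696, 0.122, 0.697]
force: [1.6, -1.2, 2.1]
gripper_width: 0.0232
```

```bash
python3 g.py
```

```text
t 27.90 jaw 19.71 z 0.1154 Mz 0.454 0.260 F [ 1.6 -1.2  2.1] [ 0.8 -1.4  1.5]
```

```bash
python3 g.py
```

```text
t 27.95 jaw 19.87 z 0.1154 Mz 0.260 0.202 F [ 0.8 -1.4  1.5] [ 1.5 -1.5  1.4]
```

>>> move_arm:
  moves:
    - {"dr": [0,0,0],"slide": [-0.05,0,0],"gripper": 1.5}
    - {"dr": [0,0,0],"slide": [0,0,0],"gripper": 3.2}
    - {"dr": [0,0,0],"slide": [0,0,0],"gripper": 5}
    - {"dr": [0,0,0],"slide": [-1,0,0],"gripper": 5}
    - {"dr": [0,0,0],"slide": [-2,0,0],"gripper": 5}
    - {"dr": [0,0,0],"slide": [-3,0,0],"gripper": 5}
    - {"dr": [0,0,0],"slide": [0,0,-3.5],"gripper": 5}
    - {"dr": [0,0,0],"slide": [1,0,-3.5],"gripper": 5}
    - {"dr": [0,0,0],"slide": [1,0,0],"gripper": 5}
    - {"dr": [0,0,0],"slide": [0,0,0],"gripper": 5}
    - {"dr": [0,0,0],"slide": [0,0,0],"gripper": 5}

```text
t: 29.05
eef_pos: [0.4168, -0.0514, 0.1562]
ee_rot: [-0.122, 0.696, 0.122, 0.697]
force: [-0.1, 0.6, 0.3]
gripper_width: 0.0501
```

```bash
python3 - <<'E'
from h import *
show()
for n in ('wrist','top'):
  c=get_calibration(n);p,d=snapshot(n);cv2.imwrite('pics/%s12.png'%n,p[:,:,::-1]);np.save('pics/%s12.npy'%n,d)
  np.save('pics/%s12c.npy'%n,c,allow_pickle=True)
E
```

```text
t 29.05 p [ 0.4168 -0.0514  0.1562] jaw 19.84 tilt 0.03 F [-0.13  0.58  0.31] Mo [ 0.059 -0.004 -0.023] w 0.0501 q [-0.27  0.32  1.92  0.    0.9  -0.61]
```

View pics/wrist12.png

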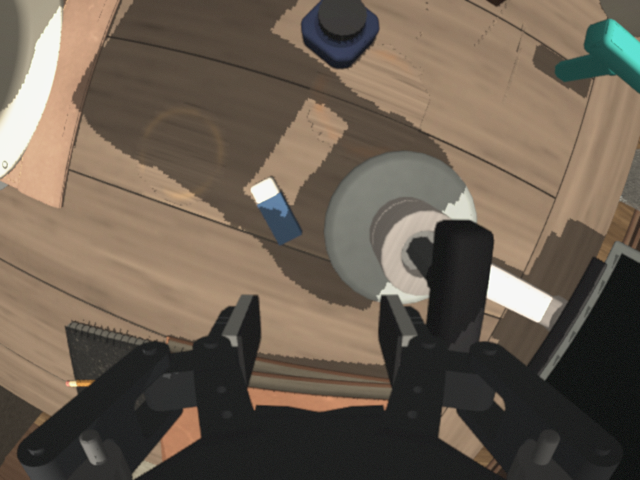

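```bash
python3 - <<'E'
from fit import *
W=cloud(np.load('pics/top12c.npy',allow_pickle=True).item(),np.load('pics/top12.npy'))
m=(W[...,2]>.135)&(W[...,2]<.153);Q=W[m&(abs(W[...,0]-.482)<.045)&(abs(W[...,1]+.028)<.045)]
print(len(Q),cv2.minAreaRect((Q[:,:2]*1000).astype(np.float32)),np.median(Q[:,2]))
p=cv2.imread('pics/top12.png');cv2.imwrite('pics/t12c.png',cv2.resize(p[215:315,350:450],None,fx=6,fy=6,interpolation=cv2.INTER_CUBIC))
def hl(sh,S,u0,v0):
    m=np.zeros(sh,np.uint8); m[:int((252-v0)*S),:int((430-u0)*S)]=1; return m
run('pics/wrist12.png','pics/wrist12c.npy',-70.2,(380,455,210,285),out='pics/fit2.png',hl=hl)
E
```

```text
506 ((480.8065185546875, -20.74520492553711), (24.024179458618164, 57.671600341796875), 20.402050018310547) 0.14913505493844853
[[ 2.60e+01  1.22e-02  0.00e+00 -1.20e-03]
 [ 2.40e+01  1.42e-02  0.00e+00 -1.60e-03]
 [ 2.80e+01  1.51e-02  0.00e+00 -1.20e-03]
 [-3.00e+01  1.75e-02  0.00e+00 -1.20e-03]
 [ 2.20e+01  1.77e-02  0.00e+00 -1.60e-03]
 [ 2.00e+01  2.39e-02  0.00e+00 -1.60e-03]]
[[-30.0, 0.018], [-24.0, 0.033], [-18.0, 0.041], [-12.0, 0.049], [-6.0, 0.053], [0.0, 0.053], [6.0, 0.05], [12.0, 0.043], [18.0, 0.03], [24.0, 0.014]]
```

View pics/fit2.png

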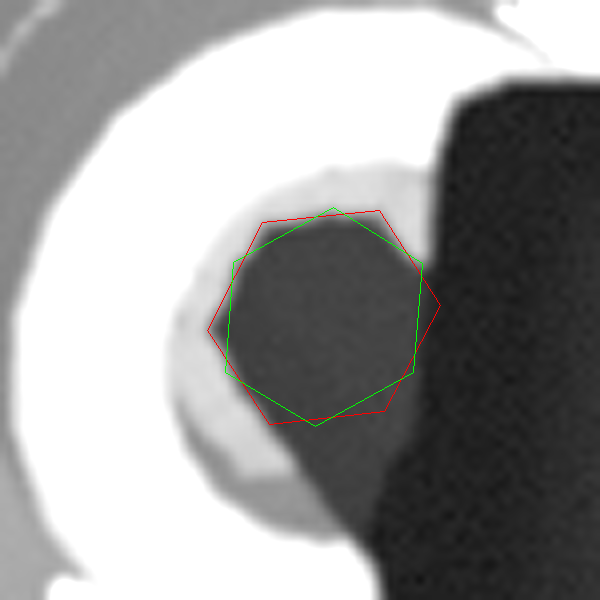

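View pics/t12c.png

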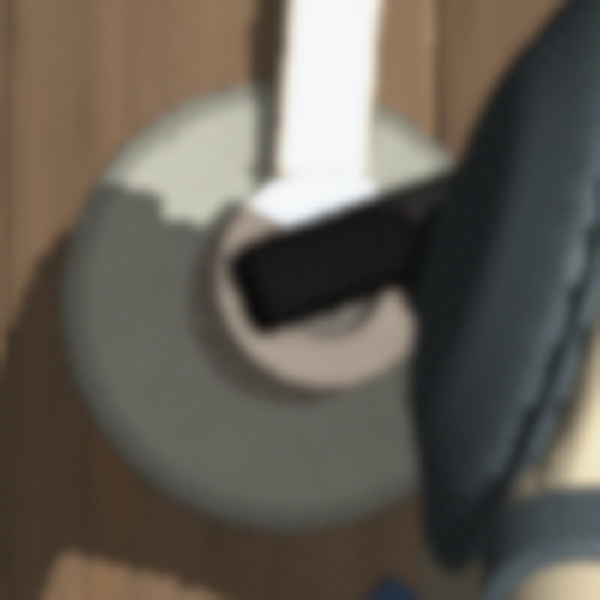

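>>> move_arm:
  moves:
    - {"dr": [0,0,0],"slide": [-2,0,0],"gripper": 5}
    - {"dr": [0,0,0],"slide": [0,0,3.5],"gripper": 5}
    - {"dr": [0,0,0],"slide": [0,0,3.5],"gripper": 5}
    - {"dr": [0,0,0],"slide": [1,0,0],"gripper": 5}
    - {"dr": [0,0,0],"slide": [2,0,0],"gripper": 5}
    - {"dr": [0,0,0],"slide": [2,0,0],"gripper": 5}
    - {"dr": [0,0,0],"slide": [1,0,0],"gripper": 5}
    - {"dr": [0,0,0],"slide": [0,0,0],"gripper": 5}
    - {"dr": [0,0,0],"slide": [0,0,0],"gripper": 5}

```text
t: 30.05
eef_pos: [0.4821, -0.0277, 0.1162]
ee_rot: [-0.122, 0.696, 0.122, 0.697]
force: [0.2, -0.2, 0.1]
gripper_width: 0.0497
```

```bash
python3 - <<'E'
from h import *
show();plan([.4822,-.0277,.1155],20)
E
```

```text
t 30.05 p [ 0.4821 -0.0277  0.1162] jaw 19.84 tilt 0.01 F [ 0.17 -0.2   0.08] Mo [ 0.043 -0.095 -0.025] w 0.0497 q [-0.18  0.46  1.82 -0.    0.86 -0.53]
jaw 20 dr [-0.16  0.01  0.01] slide cm after [ 0.073 -0.007  0.004] q6 -0.527
jaw 200 dr [ 1.7984e+02  1.0000e-02 -1.0000e-02] slide cm after [ 0.073  0.007 -0.004] q6 -0.527
```

>>> move_arm:
  moves:
    - {"dr": [0,0,0],"slide": [0,0,0],"gripper": 3.2}
    - {"dr": [0,0,0],"slide": [0,0,0],"gripper": 2.4}
    - {"dr": [0,0,0],"slide": [0,0,0],"gripper": 1.5}
    - {"dr": [0,0,0],"slide": [0,0,0],"gripper": 1.5}
    - {"dr": [0,0,0],"slide": [0,0,0],"gripper": 1.5}
    - {"dr": [0,0,0],"slide": [0,0,0],"gripper": 1.5}
  grip_force: 60

```text
t: 30.65
eef_pos: [0.4821, -0.0277, 0.1159]
ee_rot: [-0.122, 0.696, 0.122, 0.697]
force: [1.9, -1.2, 1.1]
gripper_width: 0.0235
```

```bash
python3 g.py
```

```text
t 30.70 jaw 19.83 z 0.1159 Mz 0.087 0.064 F [ 1.9 -1.2  1.1] [ 0.3 -0.1  1.5]
```

>>> move_arm:
  moves:
    - {"dr": [1,0,0],"slide": [0,0,0],"gripper": 1.5}
    - {"dr": [1,0,0],"slide": [0,0,0],"gripper": 1.5}
    - {"dr": [0,0,0],"slide": [0,0,0],"gripper": 1.5}

```text
t: 31.0
eef_pos: [0.4821, -0.0277, 0.1158]
ee_rot: [-0.109, 0.698, 0.109, 0.699]
force: [2.3, -1.0, 1.9]
gripper_width: 0.0235
```

```bash
python3 g.py
```

```text
t 31.05 jaw 17.80 z 0.1158 Mz -0.149 -0.162 F [ 2.3 -1.   1.9] [ 2.3 -1.6  1.1]
```

>>> move_arm:
  moves:
    - {"dr": [1,0,0],"slide": [0,0,0],"gripper": 1.5}
    - {"dr": [0,0,0],"slide": [0,0,0],"gripper": 1.5}

```text
t: 31.25
eef_pos: [0.482, -0.0277, 0.1158]
ee_rot: [-0.103, 0.699, 0.103, 0.7]
force: [2.8, -1.3, 1.4]
gripper_width: 0.0232
```

```bash
python3 g.py
```

```text
t 31.30 jaw 16.82 z 0.1158 Mz 0.129 0.103 F [ 2.8 -1.3  1.4] [ 2.9 -2.7  1.7]
```

>>> move_arm:
  moves:
    - {"dr": [1,0,0],"slide": [0,0,0],"gripper": 1.5}
    - {"dr": [0,0,0],"slide": [0,0,0],"gripper": 1.5}

```text
t: 31.5
eef_pos: [0.482, -0.0277, 0.1158]
ee_rot: [-0.097, 0.7, 0.097, 0.701]
force: [2.8, -1.4, 1.9]
gripper_width: 0.0234
```

```bash
python3 g.py
```

```text
t 31.55 jaw 15.82 z 0.1158 Mz 0.111 0.136 F [ 2.8 -1.4  1.9] [ 3.3 -0.7  2.4]
```

>>> move_arm:
  moves:
    - {"dr": [1,0,0],"slide": [0,0,0],"gripper": 1.5}
    - {"dr": [0,0,0],"slide": [0,0,0],"gripper": 1.5}

```text
t: 31.75
eef_pos: [0.482, -0.0277, 0.1158]
ee_rot: [-0.091, 0.701, 0.091, 0.701]
force: [3.1, -1.0, 1.6]
gripper_width: 0.0231
```

```bash
python3 g.py
```

```text
t 31.80 jaw 14.82 z 0.1158 Mz 0.195 0.221 F [ 3.1 -1.   1.6] [ 3.2 -1.2  2.5]
```

>>> move_arm:
  moves:
    - {"dr": [1,0,0],"slide": [0,0,0],"gripper": 1.5}
    - {"dr": [0,0,0],"slide": [0,0,0],"gripper": 1.5}

```text
t: 32.0
eef_pos: [0.482, -0.0277, 0.1158]
ee_rot: [-0.085, 0.702, 0.085, 0.702]
force: [3.7, -1.0, 1.8]
gripper_width: 0.0228
```

```bash
python3 g.py
```

```text
t 32.05 jaw 13.81 z 0.1158 Mz 0.099 0.055 F [ 3.7 -1.   1.8] [ 3.3 -1.8  1.6]
```

>>> move_arm:
  moves:
    - {"dr": [2,0,0],"slide": [0,0,0.03],"gripper": 1.5}
    - {"dr": [2,0,0],"slide": [0,0,0],"gripper": 1.5}
    - {"dr": [2,0,0],"slide": [0,0,0],"gripper": 1.5}
    - {"dr": [2,0,0],"slide": [0,0,0],"gripper": 1.5}
    - {"dr": [0,0,0],"slide": [0,0,0],"gripper": 1.5}

```text
t: 32.55
eef_pos: [0.4821, -0.0276, 0.1158]
ee_rot: [-0.036, 0.706, 0.036, 0.706]
force: [2.5, -1.1, 2.3]
gripper_width: 0.0235
```

```bash
python3 g.py
```

```text
t 32.60 jaw 5.87 z 0.1158 Mz -0.028 0.027 F [ 2.5 -1.1  2.3] [ 3.4 -1.6  1.4]
```

>>> move_arm:
  moves:
    - {"dr": [2,0,0],"slide": [0,0,0],"gripper": 1.5}
    - {"dr": [2,0,0],"slide": [0,0,0],"gripper": 1.5}
    - {"dr": [2,0,0],"slide": [0,0,0],"gripper": 1.5}
    - {"dr": [0,0,0],"slide": [0,0,0],"gripper": 1.5}

```text
t: 33.0
eef_pos: [0.482, -0.0276, 0.1157]
ee_rot: [0.001, 0.707, -0.001, 0.707]
force: [2.6, -1.3, 2.4]
gripper_width: 0.0234
```

```bash
python3 g.py
```

```text
t 33.05 jaw -0.08 z 0.1157 Mz 0.049 0.018 F [ 2.6 -1.3  2.4] [ 3.3 -1.   1. ]
```

>>> move_arm:
  moves:
    - {"dr": [2,0,0],"slide": [0,0,0],"gripper": 1.5}
    - {"dr": [2,0,0],"slide": [0,0,0],"gripper": 1.5}
    - {"dr": [2,0,0],"slide": [0,0,0],"gripper": 1.5}
    - {"dr": [0,0,0],"slide": [0,0,0],"gripper": 1.5}

```text
t: 33.45
eef_pos: [0.482, -0.0276, 0.1157]
ee_rot: [0.038, 0.706, -0.038, 0.706]
force: [2.3, -1.1, 2.5]
gripper_width: 0.0233
```

```bash
python3 g.py
```

```text
t 33.50 jaw -6.06 z 0.1157 Mz 0.052 0.014 F [ 2.3 -1.1  2.5] [ 2.9 -1.7  2.2]
```

>>> move_arm:
  moves:
    - {"dr": [1.5,0,0],"slide": [0,0,0],"gripper": 1.5}
    - {"dr": [1.5,0,0],"slide": [0,0,0],"gripper": 1.5}
    - {"dr": [1.5,0,0],"slide": [0,0,0],"gripper": 1.5}
    - {"dr": [0,0,0],"slide": [0,0,0],"gripper": 1.5}

```text
t: 33.9
eef_pos: [0.4822, -0.0276, 0.1158]
ee_rot: [0.066, 0.704, -0.066, 0.704]
force: [2.6, -2.2, 2.0]
gripper_width: 0.0231
```

```bash
python3 g.py
```

```text
t 33.95 jaw -10.67 z 0.1158 Mz 0.009 0.059 F [ 2.6 -2.2  2. ] [ 3.4 -0.8  1.5]
```

>>> move_arm:
  moves:
    - {"dr": [1,0,0],"slide": [0,0,0],"gripper": 1.5}
    - {"dr": [1,0,0],"slide": [0,0,0],"gripper": 1.5}
    - {"dr": [0,0,0],"slide": [0,0,0],"gripper": 1.5}

```text
t: 34.25
eef_pos: [0.4823, -0.0276, 0.1158]
ee_rot: [0.078, 0.703, -0.078, 0.703]
force: [3.2, -2.9, 2.3]
gripper_width: 0.0234
```

```bash
python3 g.py
```

```text
t 34.30 jaw -12.68 z 0.1158 Mz 0.062 0.001 F [ 3.2 -2.9  2.3] [ 3.1 -2.1  2.1]
```

>>> move_arm:
  moves:
    - {"dr": [1,0,0],"slide": [0,0,0],"gripper": 1.5}
    - {"dr": [1,0,0],"slide": [0,0,0],"gripper": 1.5}
    - {"dr": [0,0,0],"slide": [0,0,0],"gripper": 1.5}

```text
t: 34.6
eef_pos: [0.4824, -0.0276, 0.1158]
ee_rot: [0.091, 0.701, -0.091, 0.701]
force: [4.3, -3.1, 2.2]
gripper_width: 0.0234
```

```bash
python3 g.py
```

```text
t 34.65 jaw -14.72 z 0.1158 Mz 0.073 0.112 F [ 4.3 -3.1  2.2] [ 4.7 -1.9  1.3]
```

>>> move_arm:
  moves:
    - {"dr": [1,0,0],"slide": [0,0,0.05],"gripper": 1.5}
    - {"dr": [1,0,0],"slide": [0,0,0],"gripper": 1.5}
    - {"dr": [0,0,0],"slide": [0,0,0],"gripper": 1.5}

```text
t: 34.95
eef_pos: [0.4826, -0.0277, 0.1158]
ee_rot: [0.103, 0.7, -0.103, 0.7]
force: [3.5, -2.4, 2.4]
gripper_width: 0.0234
```

```bash
python3 g.py
```

```text
t 35.00 jaw -16.69 z 0.1157 Mz 0.168 0.177 F [ 3.5 -2.4  2.4] [ 3.1 -1.6  2.6]
```

>>> move_arm:
  moves:
    - {"dr": [1,0,0],"slide": [0,0,0],"gripper": 1.5}
    - {"dr": [1,0,0],"slide": [0,0,0],"gripper": 1.5}
    - {"dr": [0,0,0],"slide": [0,0,0],"gripper": 1.5}

```text
t: 35.3
eef_pos: [0.4826, -0.0277, 0.1158]
ee_rot: [0.115, 0.698, -0.115, 0.698]
force: [2.8, -3.1, 2.0]
gripper_width: 0.0233
```

```bash
python3 g.py
```

```text
t 35.35 jaw -18.68 z 0.1158 Mz 0.307 0.296 F [ 2.8 -3.1  2. ] [ 4.1 -1.8  2.8]
```

>>> move_arm:
  moves:
    - {"dr": [0,0,0],"slide": [0,0,0],"gripper": 1.5}
    - {"dr": [-1.5,0,0],"slide": [0,0,0],"gripper": 1.5}
    - {"dr": [-1.5,0,0],"slide": [-0.05,0,0],"gripper": 1.5}
    - {"dr": [0,0,0],"slide": [-0.03,0,0],"gripper": 1.5}
    - {"dr": [0,0,0],"slide": [0,0,0],"gripper": 3.2}
    - {"dr": [0,0,0],"slide": [0,0,0],"gripper": 5}
    - {"dr": [0,0,0],"slide": [-0.5,0,0],"gripper": 5}
    - {"dr": [0,0,0],"slide": [-1.5,0,0],"gripper": 5}
    - {"dr": [0,0,0],"slide": [-2,0,0],"gripper": 5}
    - {"dr": [0,0,0],"slide": [-2.5,0,0],"gripper": 5}

```text
t: 36.35
eef_pos: [0.4819, -0.0275, 0.182]
ee_rot: [0.096, 0.701, -0.096, 0.7]
force: [0.5, -0.6, 0.0]
gripper_width: 0.0498
```

>>> move_arm:
  moves:
    - {"dr": [0,0,0],"slide": [0,0,-3.5],"gripper": 5}
    - {"dr": [0,0,0],"slide": [1,0,-3.5],"gripper": 5}
    - {"dr": [0,0,0],"slide": [1,0,0],"gripper": 5}
    - {"dr": [0,0,0],"slide": [0,0,0],"gripper": 5}
    - {"dr": [0,0,0],"slide": [0,0,0],"gripper": 5}

```text
t: 36.85
eef_pos: [0.416, -0.0089, 0.1619]
ee_rot: [0.096, 0.7, -0.096, 0.701]
force: [0.7, 0.3, 0.4]
gripper_width: 0.0497
```

```bash
python3 - <<'E'
from h import *
show()
for n in ('wrist','top','side'):
  c=get_calibration(n);p,d=snapshot(n);cv2.imwrite('pics/%s13.png'%n,p[:,:,::-1]);np.save('pics/%s13.npy'%n,d)
  np.save('pics/%s13c.npy'%n,c,allow_pickle=True)
E
```

```text
t 36.85 p [ 0.416  -0.0089  0.1619] jaw -15.67 tilt 0.02 F [0.73 0.26 0.41] Mo [ 0.     0.02  -0.021] w 0.0497 q [-0.17  0.31  1.92  0.    0.91  0.11]
```

View pics/wrist13.png

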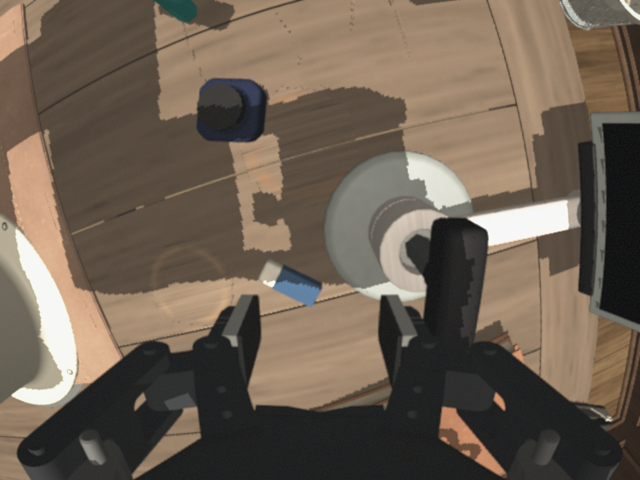

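View pics/side13.png

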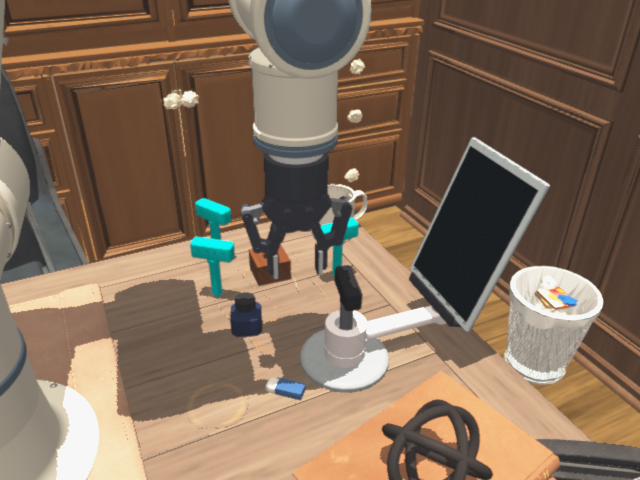

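```bash
python3 - <<'E'
from fit import *
W=cloud(np.load('pics/side13c.npy',allow_pickle=True).item(),np.load('pics/side13.npy'))
m=(W[...,2]>.143)&(W[...,2]<.156);Q=W[m&(abs(W[...,0]-.482)<.03)&(abs(W[...,1]+.028)<.05)]
print(len(Q),cv2.minAreaRect((Q[:,:2]*1000).astype(np.float32)),np.median(Q[:,2]))
def hl(sh,S,u0,v0):
    m=np.zeros(sh,np.uint8); m[:int((258-v0)*S),:int((428-u0)*S)]=1; return m
run('pics/wrist13.png','pics/wrist13c.npy',-105.7,(380,455,215,290),out='pics/fit3.png',hl=hl)
E
```

```text
587 ((482.5277099609375, -30.761463165283203), (70.19523620605469, 24.1851806640625), 76.0917739868164) 0.14918605478226882
[[ 2.40e+01  1.13e-02  0.00e+00 -1.20e-03]
 [ 2.60e+01  1.15e-02  0.00e+00 -1.20e-03]
 [ 2.80e+01  1.24e-02  0.00e+00 -1.20e-03]
 [-3.00e+01  1.59e-02  0.00e+00 -1.60e-03]
 [ 2.20e+01  1.62e-02  0.00e+00 -1.20e-03]
 [-2.80e+01  1.88e-02  0.00e+00 -1.60e-03]]
[[-30.0, 0.016], [-24.0, 0.026], [-18.0, 0.034], [-12.0, 0.042], [-6.0, 0.046], [0.0, 0.049], [6.0, 0.045], [12.0, 0.038], [18.0, 0.026], [24.0, 0.011]]
```

View pics/fit3.png

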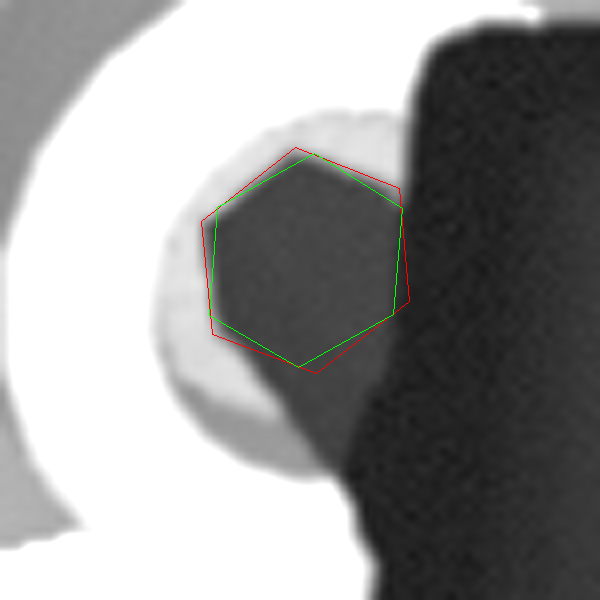

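>>> move_arm:
  moves:
    - {"dr": [0,0,0],"slide": [-2.5,0,0],"gripper": 5}
    - {"dr": [0,0,0],"slide": [-2.5,0,0],"gripper": 5}
    - {"dr": [0,0,0],"slide": [-2,0,0],"gripper": 5}
    - {"dr": [0,0,0],"slide": [0,0,0],"gripper": 5}
    - {"dr": [0,0,0],"slide": [0,0,0],"gripper": 5}

```text
t: 37.5
eef_pos: [0.4157, -0.0089, 0.2318]
ee_rot: [0.096, 0.7, -0.096, 0.701]
force: [-0.2, 0.3, -0.4]
gripper_width: 0.0502
```

```bash
python3 -c "
from h import *
from workcell import ticket
show();print(ticket.sign_off())"
```

```text
t 37.5 p [ 0.4157 -0.0089  0.2318] jaw -15.67 tilt 0.06 F [-0.23  0.32 -0.44] Mo [0.036 0.012 0.025] w 0.0502 q [-0.17  0.2   1.83  0.    1.12  0.11]
the job is handed in; nothing more can be done
None
```

I took the key from the stand, seated it fully home in the socket under a light push (about 1.5 N), and turned the screw clockwise to its stop. I then let the key go standing in the screw and handed the job in at 37.5 s.

**What went wrong on the way:** I overdrove the first turn past the stop, and the key slipped round inside the socket. Backing off to find its position, I loosened the screw again by about 20°. I let go twice to look with the wrist camera, re-gripped, and turned clockwise until the key sat properly on the flats and the screw was tight again.

**Last checks:**
- **Screw tight:** the resisting torque rose steadily to 0.30 N m, about twice the screw's own friction. The socket ended at the same angle (about -35°, within 2°) in two separate tightenings. I have no direct reading of the screw angle. Measured from its starting position it turned about 38°; the stop is 43° from zero, so this fits if the screw started about 5° in.
- **Key home:** the top of the handle is at 0.149 m, which puts the tip at about 0.040 m, on the socket floor. The key stands upright and lines up with the socket to within about 10°.
- **Press on the screw:** steady vertical forces stayed around 1.5–4 N, below the 10 N limit. I did not measure every instant.
- **Bystanders:** nothing touched the mug, ink bottle or eraser, and they looked unmoved in the last pictures. I did not measure their positions again.
- **Disagreement:** the side camera places the handle 2–5 mm off in y from the other views, which I put down mostly to its calibration.

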